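# Refit the finials on the restored cresting rail

## Task

Refit the loose finials on the turquoise cresting rail: first clear the brush off the rail and lay it in the white tray; then set each finial that stands on the bench into a mortise of its own, turned so that the flat of its tenon matches the flat of the mortise, and press it down past the sprung catches until its collar lies flush on the rail. Close the glue crock too, putting its lid in and pressing it fully down; do not disturb the chisel, tumbler and tin behind the rail.

Things in the scene. Friction and masses are not known exactly. Their poses are not given: they have to be found in the camera images.
- finial_a: gilt turned finial, one of three alike (None if absent), 146 mm tall, 200 g, standing upright. Origin: centre of its tenon's underside, z up. D tenon: radius 24 mm, flat 15 mm from axis, 40 mm long, lowest 5 mm drawn in 3 mm. D collar: radius 32, flat 21, z 40 to 52 mm. Urn: radius 21, z 62 to 102 mm. Round bud to hold and press: radius 17 mm, flat top, z 110 to 146 mm. Flats of tenon and collar face its +x
- finial_b: gilt turned finial, one of three alike (None if absent), 146 mm tall, 200 g, standing upright. Origin: centre of its tenon's underside, z up. D tenon: radius 24 mm, flat 15 mm from axis, 40 mm long, lowest 5 mm drawn in 3 mm. D collar: radius 32, flat 21, z 40 to 52 mm. Urn: radius 21, z 62 to 102 mm. Round bud to hold and press: radius 17 mm, flat top, z 110 to 146 mm. Flats of tenon and collar face its +x
- finial_c: gilt turned finial, one of three alike (None if absent), 146 mm tall, 200 g, standing upright. Origin: centre of its tenon's underside, z up. D tenon: radius 24 mm, flat 15 mm from axis, 40 mm long, lowest 5 mm drawn in 3 mm. D collar: radius 32, flat 21, z 40 to 52 mm. Urn: radius 21, z 62 to 102 mm. Round bud to hold and press: radius 17 mm, flat top, z 110 to 146 mm. Flats of tenon and collar face its +x
- rail: turquoise cresting rail fixed on the bench, 390 mm along its y, 104 mm along its x, top 58 mm above the bench. Origin: middle of its underside, z up. Three D mortises in its top, flats on its +x side. In each, two sprung brass ball catches 28 mm below the mouth stop a finial that is just let go, its collar 4 to 12 mm proud; 6 to 16 N down pushes it home; till then it may lean 5 degrees
- mortise0 (a point): centre of the mouth of a D mortise, at the rail's top, -120 mm along the rail's y. Radius 25.2 mm, flat 16.2 mm from centre on the point's +x side, 44 mm deep. Any finial fits, its +x along the point's +x; home when its collar lies on the rail: finial's origin 40 mm below this point
- mortise1 (a point): centre of the mouth of a D mortise, at the rail's top, 0 mm along the rail's y. Radius 25.2 mm, flat 16.2 mm from centre on the point's +x side, 44 mm deep. Any finial fits, its +x along the point's +x; home when its collar lies on the rail: finial's origin 40 mm below this point
- mortise2 (a point): centre of the mouth of a D mortise, at the rail's top, 120 mm along the rail's y. Radius 25.2 mm, flat 16.2 mm from centre on the point's +x side, 44 mm deep. Any finial fits, its +x along the point's +x; home when its collar lies on the rail: finial's origin 40 mm below this point
- brush: flat varnish brush, 200 mm along its x, bristles to +x, lying on the rail over the mortises. Origin: underside, middle of its length. Handle 22 mm wide, 14 mm thick, x = -100 to +20 mm; ferrule and bristles 44 mm wide from there; 90 g, balances at its middle
- tray: white open tray with cut corners, fixed on the bench, 280 mm along its x, 190 mm along its y, rim 48 mm high, floor and walls 4 mm thick. Origin: centre of its underside
- crock: cream stoneware glue crock, open, fixed on the bench, 86 mm across, 85 mm tall. Origin: centre of its underside
- crock_mouth (a point): centre of the crock's round mouth, at its rim, 85 mm above the bench; bore 33 mm in radius. Rubber beads 8 mm below the rim hold a lid that is just laid in 5 to 10 mm proud; 4 to 12 N down presses it home
- crock_lid: the crock's round wooden lid, 100 g, standing on its plug. Origin: centre of the plug's underside, z up. Plug radius 31 mm, z 0 to 18 mm, foot drawn in 3 mm; disc radius 40 mm, z 18 to 26 mm; round knob radius 14 mm, flat top, z 26 to 56 mm. Home when its disc lies on the rim: origin 18 mm below the mouth
- chisel: bystander, leave alone: wood chisel with a turned handle, 270 mm long
- tumbler: bystander, leave alone: glass tumbler, 68 mm across, 85 mm tall
- tin: bystander, leave alone: upright tin can, 72 mm across, 90 mm tall

How it is judged:
On the way, in this order (a step that is already met when the one before it is completed fails the run):
1. the brush is off the rail and lies in the tray (x of brush in the frame of tray between -0.1 and 0.1 m and y of brush in the frame of tray between -0.07 and 0.07 m and z of brush in the frame of tray below 0.045 m), for 0.2 s.
2. every finial is home in a mortise, its collar on the rail (((horizontal distance between finial_a and mortise0 below 0.004 m and z of finial_a in the frame of mortise0 below -0.0375 m and angle between the x axis of finial_a and the x axis of mortise0, either way round below 0.14 rad and angle between finial_a's own z axis and vertical below 0.06 rad) or (horizontal distance between finial_a and mortise1 below 0.004 m and z of finial_a in the frame of mortise1 below -0.0375 m and angle between the x axis of finial_a and the x axis of mortise1, either way round below 0.14 rad and angle between finial_a's own z axis and vertical below 0.06 rad) or (horizontal distance between finial_a and mortise2 below 0.004 m and z of finial_a in the frame of mortise2 below -0.0375 m and angle between the x axis of finial_a and the x axis of mortise2, either way round below 0.14 rad and angle between finial_a's own z axis and vertical below 0.06 rad)) and ((horizontal distance between finial_b and mortise0 below 0.004 m and z of finial_b in the frame of mortise0 below -0.0375 m and angle between the x axis of finial_b and the x axis of mortise0, either way round below 0.14 rad and angle between finial_b's own z axis and vertical below 0.06 rad) or (horizontal distance between finial_b and mortise1 below 0.004 m and z of finial_b in the frame of mortise1 below -0.0375 m and angle between the x axis of finial_b and the x axis of mortise1, either way round below 0.14 rad and angle between finial_b's own z axis and vertical below 0.06 rad) or (horizontal distance between finial_b and mortise2 below 0.004 m and z of finial_b in the frame of mortise2 below -0.0375 m and angle between the x axis of finial_b and the x axis of mortise2, either way round below 0.14 rad and angle between finial_b's own z axis and vertical below 0.06 rad)) and ((horizontal distance between finial_c and mortise0 below 0.004 m and z of finial_c in the frame of mortise0 below -0.0375 m and angle between the x axis of finial_c and the x axis of mortise0, either way round below 0.14 rad and angle between finial_c's own z axis and vertical below 0.06 rad) or (horizontal distance between finial_c and mortise1 below 0.004 m and z of finial_c in the frame of mortise1 below -0.0375 m and angle between the x axis of finial_c and the x axis of mortise1, either way round below 0.14 rad and angle between finial_c's own z axis and vertical below 0.06 rad) or (horizontal distance between finial_c and mortise2 below 0.004 m and z of finial_c in the frame of mortise2 below -0.0375 m and angle between the x axis of finial_c and the x axis of mortise2, either way round below 0.14 rad and angle between finial_c's own z axis and vertical below 0.06 rad))), for 0.2 s.
At the end, for the whole second after the job is handed in: Brush within the tray (middle within 100 mm along, 70 mm across, below the rim); every finial in a mortise within 4 mm, upright, flats within 8 degrees, collar at most 2.5 mm off the rail; lid in the crock within 5 mm, level, at most 2.5 mm off the rim; all at rest (all of step 1 and all of step 2 and horizontal distance between crock_lid and crock_mouth below 0.005 m and z of crock_lid in the frame of crock_mouth below -0.0155 m and angle between crock_lid's own z axis and vertical below 0.06 rad and linear speed of each of brush, crock_lid, finial_a, finial_b, finial_c below 0.02 m/s); the robot touches nothing.
It fails at once if a bystander was knocked more than 30 mm from its place or over (distance of any of chisel, tumbler, tin from where it was at the start of the episode above 0.03 m or angle between any of tumbler, tin's own z axis and vertical above 0.6 rad).
Of finial_a, finial_b, finial_c only 2 to 3 are there at a start; the rules pass over those that are not, and their reading is None.
At some moment in a run one of brush, crock_lid may be knocked a few centimetres aside while the robot is not near it.
It also fails if it takes over 210 s, if anything falls off the work surface, if the arm or the gripper's body presses on something with over 40 N, if the wrist force passes 120 N, or if a joint passes its speed limit or range.

## Robot

A 6-joint arm with a two-finger parallel gripper is mounted at the origin on the work surface. World frame = base frame: x ahead of the robot, y to its left, z up, the work surface at z = 0. Lengths are in m, angles in rad, forces in N, time in s.
With the tool pointing down it reaches from about 0.35 to 1 m from the base axis. Payload 7.1 kg.
Tool frame: the origin (TCP) lies midway between the tips of the shut fingers; the grasp point (between the pads) lies 19 mm behind it (hold_point_z is the distance from the TCP to the grasp point, in m); z points along the fingers, y is the line along which they close (so a half turn about z gives the same grasp; the last joint's range is limited). The gripper opens to 85 mm and grips with 20 to 120 N. Pads are 22 mm wide; open, the fingers measure 114 mm over their backs; the gripper's body (76 mm by 85 mm) begins 54 mm behind the grasp point. The pads swing forward as they close: fully open they stand 13 mm farther back than shut.
Start: joints at [1.142, 0.423, 1.63, -0, 1.089, -0.019], TCP at [0.249, 0.573, 0.194] pointing down, gripper open.
Joint ranges: [-3, 3], [-0.9, 2.11], [0.09, 2.58], [-1.31, 4.45], [0.11, 2.69], [-2.54, 2.54]. Speed limits (rad/s): [2.39, 2.39, 3.01, 3.14, 3.14, 3.14].

## Interface

Orientations are given as [roll, pitch, yaw] about the fixed x, y, z axes, in that order (R = Rz(yaw) Ry(pitch) Rx(roll)).
In Python, from station import * gives the robot as it stands. The module is installed in compiled form; this text tells all that it offers.
- The arm moves only by the tool drive_tool, never from a script. Its argument "increments" is a list of rows, each an object with "claw": the closure in counts, from 0 (fully open) to 255 (shut); "travel": the shift along the tool's x, y, z in mm, a list of three; "yaw": the turn about the tool's z in degrees. In form: [{"claw": claw, "travel": [tx, ty, tz], "yaw": yaw}, ...]. A call has 1 to 8 rows; each row shifts and turns the commanded pose from where the row before left it, along the tool's axes as they then stand; what a row does not reach is not made up. A row lasts 1/12 s, in which the tool goes at most 41.7 mm and 7.16 degrees, less where a joint would pass 70% of its speed; a pose out of reach is approached as far as the arm can. A call is refused whole if a number of a shift passes 41.7 or a number of a turn 7.16, either way. A call with a gripper value outside its range is refused whole. The fingers move at their own pace and stop on an object; "grip_force" is the grip in N (left out, the last holds). Time passes only in rows, so rows that do not move let the fingers close. It gives the time, the measured TCP pose, the force, the opening and the grip force at its end, in the units of the state.
- read_state(): the state, without advancing time (a new reading comes with each control period).
- snapshot(name): name is "scene" or "side" or "wrist"; returns the picture (384x512x3 uint8, blue, green, red); there is no depth.
- get_calibration(name): a dict with "mtx" (3x3 intrinsics, pixels), "k1" (the pictures are not rectified: a ray, as slopes to the right and down, at radius r is drawn at 1 + k1 r^2 times it, then the intrinsics apply), "extrinsics" (4x4, takes a point from world to camera coordinates). Camera axes: x right, y up, looking along -z (the intrinsics and any distortion apply to the point x, -y, -z); pixel columns grow to the right and rows downward; lengths in m; the calibration is good to about 2 mm. A picture is of the moment at which its call begins: read the wrist's pose just before it. get_calibration takes no time and is no camera call; for the wrist camera it gives the pose at the moment of the call.
- sign_off(): hands the job in; it is judged then, once.
Trained networks look in the newest picture that a camera, given by its name, has taken for a name from the list of things; names that differ only in an ending like _2 or _b are one class to them, and where a whole thing is asked for, a point or a joint stands for the part that bears it (a point fixed in the world has none). Each returns a list of dicts, best first, with "confidence" (0 to 1); they miss things now and then, are a little off and sometimes report something else, mostly with a low value. They report only what shows in the picture. A call takes as long as a camera call.
- search_frame(camera, target): "xy" ([column, row] as shares, 0 to 1, of the picture: columns of its width, rows of its height, amid what is visible of it).
- cut_out(camera, target): "mask" (384x512 bool, what is visible of it) and "xy" ([column, row] as shares, 0 to 1, of the picture: columns of its width, rows of its height, amid what is visible of it).
The state is a dict: "clock": time; "qpos": joint angles; "joint_vel": joint speeds; "joint_torque": joint torques, N m; "tcp_pos": TCP position; "ee_rot": TCP orientation; "contact_force": force on the tool from outside, world axes, zero at the start; "torque": the same for the moment, N m; "width": finger opening in m; "gripper_force": force on a finger pad.
Only numpy, scipy, OpenCV 4.12 (cv2) and the standard library are available. Lean on these libraries where they do the work, as an engineer would, in place of code of your own. Each camera call takes 0.05 s, during which the arm holds its last target. There are 200 camera calls.

## Working session

There is one attempt and no reset: what is moved stays moved. The work goes in short steps, Python scripts to look and compute and a tool call to move; the robot and the scene stay as the last step left them, time stands still between calls to the robot, and variables do not carry over. Pictures are saved under pics/ and viewed, at most 14 in all, crops included, and the job is handed in when it is done.

Besides the shell and the picture viewer there is one more tool, called as name([rows], argument=value, ...), one row to a line, values as JSON. drive_tool: Moves the arm, as the interface text tells. Its arguments: {"type":"object","properties":{"increments":{"type":"array","items":{"type":"object","properties":{"claw":{"type":"number"},"travel":{"type":"array","items":{"type":"number"}},"yaw":{"type":"number"}}}},"grip_force":{"type":"number"}},"required":["increments"]}

```bash
mkdir -p pics
cat > h.py <<'E'
from station import *
import numpy as np, cv2
from scipy.spatial.transform import Rotation as R
def snap(n,f=None):
    s=read_state(); c=get_calibration(n); im=snapshot(n)
    if f: cv2.imwrite('pics/'+f,im)
    return im,c
def ray(c,uv):
    m=np.array(c['mtx'],float); k=c['k1']
    d=np.array([(uv[0]-m[0,2])/m[0,0],(uv[1]-m[1,2])/m[1,1]]); u=d.copy()
    for _ in range(20): u=d/(1+k*(u@u))
    E=np.array(c['extrinsics']); Rm=E[:3,:3]; o=-Rm.T@E[:3,3]
    return o, Rm.T@np.array([u[0],-u[1],-1])
def onz(c,uv,z):
    o,d=ray(c,uv); return o+d*(z-o[2])/d[2]
def proj(c,p):
    E=np.array(c['extrinsics']); q=E[:3,:3]@np.array(p)+E[:3,3]; a=np.array([q[0],-q[1]])/-q[2]
    a=a*(1+c['k1']*(a@a)); m=np.array(c['mtx']); return np.array([m[0,0]*a[0]+m[0,2],m[1,1]*a[1]+m[1,2]])
def find(n,t,px=True):
    return [(np.array(r['xy'])*[512,384],round(r['confidence'],2)) for r in search_frame(n,t)]
E
python3 - <<'E'
from h import *
np.set_printoptions(precision=3,suppress=True)
for n in ['scene','side']:
    im,c=snap(n,n+'0.png'); E=np.array(c['extrinsics']); print(n,-E[:3,:3].T@E[:3,3],c['mtx'],c['k1'])
    for t in ['finial_a','rail','brush','tray','crock','crock_lid','chisel','tumbler','tin']:
        print(t,[(np.round(a),b,np.round(onz(c,a,0.05),3)) for a,b in find(n,t)])
print(read_state())
a=cv2.imread('pics/scene0.png')
E
```

```text
scene [1.258 0.158 0.758] [[374.7     0.    253.581]
 [  0.    374.7   185.973]
 [  0.      0.      1.   ]] -0.12523359759597286
finial_a [(array([217., 155.]), 0.64, array([ 0.456, -0.142,  0.05 ])), (array([396., 214.]), 0.49, array([0.566, 0.372, 0.05 ])), (array([263., 218.]), 0.39, array([0.659, 0.042, 0.05 ]))]
rail [(array([266., 218.]), 0.83, array([0.656, 0.05 , 0.05 ]))]
brush [(array([267., 209.]), 0.6, array([0.626, 0.045, 0.05 ]))]
tray [(array([140., 176.]), 0.7, array([ 0.593, -0.326,  0.05 ]))]
crock [(array([394., 215.]), 0.81, array([0.57 , 0.366, 0.05 ])), (array([347., 270.]), 0.49, array([0.763, 0.26 , 0.05 ])), (array([372., 191.]), 0.24, array([0.495, 0.31 , 0.05 ])), (array([268., 210.]), 0.17, array([0.629, 0.049, 0.05 ]))]
crock_lid [(array([373., 192.]), 0.63, array([0.496, 0.311, 0.05 ]))]
chisel [(array([235., 263.]), 0.63, array([0.805, 0.011, 0.05 ]))]
tumbler [(array([135., 222.]), 0.6, array([ 0.752, -0.261,  0.05 ])), (array([397., 216.]), 0.17, array([0.571, 0.376, 0.05 ]))]
tin [(array([345., 270.]), 0.91, array([0.763, 0.255, 0.05 ])), (array([261
[... 848 characters left out ...]
 200.]), 0.74, array([ 0.741, -0.082,  0.05 ])), (array([267., 144.]), 0.68, array([0.765, 0.259, 0.05 ]))]
tumbler [(array([380., 240.]), 0.97, array([ 0.748, -0.27 ,  0.05 ]))]
tin [(array([265., 143.]), 0.91, array([0.764, 0.27 , 0.05 ]))]
{'clock': 1.0, 'qpos': array([ 1.142,  0.423,  1.63 , -0.   ,  1.089, -0.019]), 'joint_vel': array([-0.001,  0.001, -0.   , -0.002,  0.001, -0.   ]), 'joint_torque': array([ -0.   , -55.734, -28.215,   0.   ,   0.001,  -0.   ]), 'tcp_pos': array([0.249, 0.573, 0.194]), 'ee_rot': array([-3.142,  0.   ,  2.732]), 'contact_force': array([-0.875,  0.315, -0.797]), 'torque': array([ 0.003, -0.01 , -0.043]), 'gripper_force': 0.0, 'width': 0.08530177946327909}
```

View pics/scene0.png

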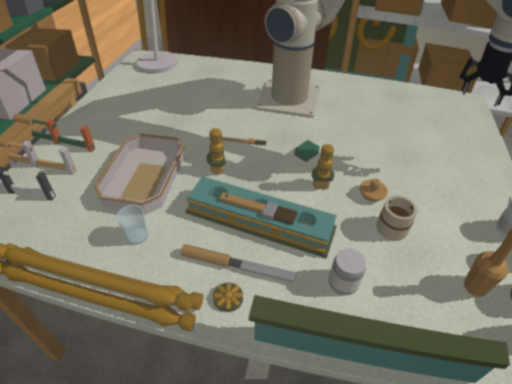

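View pics/side0.png

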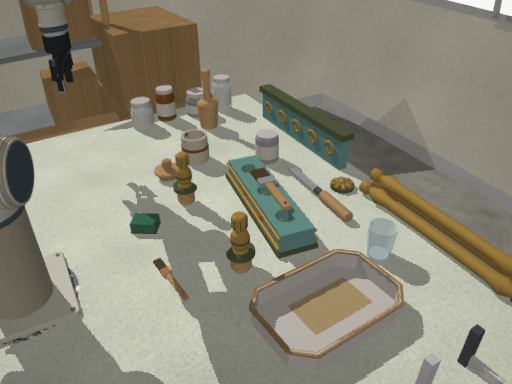

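Two finials stand at scene (217,150) and (323,167). The brush lies on the rail at (262,208), the tray is at (140,175), the lid at (373,190) and the crock at (396,217). I'll measure these more closely.

```bash
cat >> h.py <<'E'
def shift(target,yaw):
    s=read_state(); Rm=R.from_euler('xyz',s['ee_rot']).as_matrix()
    d=Rm.T@(np.array(target)-s['tcp_pos'])*1000
    y=s['ee_rot'][2]; dy=-np.degrees((yaw-y+np.pi)%(2*np.pi)-np.pi)
    return np.round(d,1),round(dy,1)
def tri(a,b):
    A=[];B=[]
    for o,d in (a,b):
        d=d/np.linalg.norm(d);P=np.eye(3)-np.outer(d,d);A.append(P);B.append(P@o)
    return np.linalg.lstsq(np.vstack(A),np.hstack(B),rcond=None)[0]
E
python3 - <<'E'
from h import *
np.set_printoptions(precision=3,suppress=True)
sc=get_calibration('scene'); sd=get_calibration('side')
P={'railL1':((188,205),0.058),'railR1':((332,243),.058),'railR2':((335,211),.058),'railL2':((203,180),.058),
'brush_h':((224,197),.065),'brush_b':((295,216),.065),'knobLid':((375,183),.056),'crock':((399,206),.085)}
for k,(uv,z) in P.items(): print(k,onz(sc,uv,z))
Q={'r1':((226,166),.058),'r2':((252,158),.058),'r3':((310,232),.058),'r4':((277,248),.058),'bh':((288,207),.065),'bb':((256,171),.065),'lid':((167,163),.056),'crock':((194,138),.085)}
for k,(uv,z) in Q.items(): print(k,onz(sd,uv,z))
# finial tops
print(tri(ray(sc,(215,130)),ray(sd,(239,214))),tri(ray(sc,(326,147)),ray(sd,(182,154))))
tr=[(105,165),(135,137),(183,141),(184,152),(160,207),(118,203)]
for u in [(100,182),(130,138),(183,140),(155,205)]: print('tray',onz(sc,u,.048))
for u in [(252,300),(345,252),(403,290),(316,353)]: print('trayS',onz(sd,u,.048))
print(shift([.62,.05,.35],0))
E
```

```text
railL1 [ 0.67  -0.15   0.058]
railR1 [0.702 0.218 0.058]
railR2 [0.599 0.216 0.058]
railL2 [ 0.574 -0.143  0.058]
brush_h [ 0.627 -0.067  0.065]
brush_b [0.646 0.12  0.065]
knobLid [0.467 0.316 0.056]
crock [0.569 0.37  0.085]
r1 [0.589 0.187 0.058]
r2 [0.674 0.191 0.058]
r3 [ 0.622 -0.176  0.058]
r4 [ 0.528 -0.186  0.058]
bh [ 0.626 -0.077  0.065]
bb [0.643 0.11  0.065]
lid [0.451 0.293 0.056]
crock [0.56  0.346 0.085]
[ 0.461 -0.14   0.145] [0.456 0.166 0.143]
tray [ 0.642 -0.425  0.048]
tray [ 0.438 -0.436  0.048]
tray [ 0.408 -0.268  0.048]
tray [ 0.683 -0.237  0.048]
trayS [ 0.412 -0.283  0.048]
trayS [ 0.655 -0.262  0.048]
trayS [ 0.683 -0.412  0.048]
trayS [ 0.447 -0.446  0.048]
(array([-548.8, -332.1, -156.4]), np.float64(156.5))
```

drive_tool([
  {"claw": 0,"travel": [0,0,-25],"yaw": 7},
  {"claw": 0,"travel": [0,0,-25],"yaw": 7},
  {"claw": 0,"travel": [0,0,-25],"yaw": 7},
  {"claw": 0,"travel": [0,0,-25],"yaw": 7},
  {"claw": 0,"travel": [0,0,-25],"yaw": 7},
  {"claw": 0,"travel": [0,0,-25],"yaw": 7},
  {"claw": 0,"travel": [0,0,-25],"yaw": 7},
  {"claw": 0,"travel": [0,0,0],"yaw": 7},
])

```text
clock: 1.67
tcp_pos: [0.2499, 0.5753, 0.3748]
ee_rot: [3.136, -0.007, 1.748]
contact_force: [-0.4, -0.2, 0.9]
width: 0.0854
gripper_force: 0.0
```

drive_tool([
  {"claw": 0,"travel": [0,0,0],"yaw": 7},
  {"claw": 0,"travel": [0,0,0],"yaw": 3.5},
  {"claw": 0,"travel": [-34,21,0],"yaw": 0},
  {"claw": 0,"travel": [-34,21,0],"yaw": 0},
  {"claw": 0,"travel": [-34,21,0],"yaw": 0},
  {"claw": 0,"travel": [-34,21,0],"yaw": 0},
  {"claw": 0,"travel": [-34,21,0],"yaw": 0},
  {"claw": 0,"travel": [-34,21,0],"yaw": 0},
])

```text
clock: 2.33
tcp_pos: [0.3756, 0.3676, 0.3688]
ee_rot: [3.141, -0.0, 1.572]
contact_force: [1.2, -0.2, 0.4]
width: 0.0855
gripper_force: 0.0
```

drive_tool([
  {"claw": 0,"travel": [-34,21,0],"yaw": 0},
  {"claw": 0,"travel": [-34,21,0],"yaw": 0},
  {"claw": 0,"travel": [-34,21,0],"yaw": 0},
  {"claw": 0,"travel": [-34,21,0],"yaw": 0},
  {"claw": 0,"travel": [-34,21,0],"yaw": 0},
  {"claw": 0,"travel": [-34,21,0],"yaw": 0},
  {"claw": 0,"travel": [-34,21,0],"yaw": 0},
  {"claw": 0,"travel": [-34,21,0],"yaw": 0},
])

```text
clock: 3.0
tcp_pos: [0.5438, 0.0954, 0.3688]
ee_rot: [3.141, -0.0, 1.571]
contact_force: [0.5, 0.4, -0.6]
width: 0.0853
gripper_force: 0.0
```

Run:
```python
from h import *
np.set_printoptions(precision=3,suppress=True)
s=read_state(); print(s['clock'],s['tcp_pos'],s['ee_rot'],s['qpos'])
im,c=snap('wrist','w1.png'); E=np.array(c['extrinsics']); print(-E[:3,:3].T@E[:3,3],E[:3,:3],c['mtx'],c['k1'])
```

```text
3.0 [0.544 0.095 0.369] [ 3.141 -0.     1.571] [0.152 0.157 1.59  0.    1.395 0.152]
[0.543 0.178 0.549] [[ 1.    -0.001  0.   ]
 [ 0.001  0.948 -0.318]
 [-0.     0.318  0.948]] [[337.456   0.    256.206]
 [  0.    337.456 189.698]
 [  0.      0.      1.   ]] -0.06429104592093504
```

View pics/w1.png

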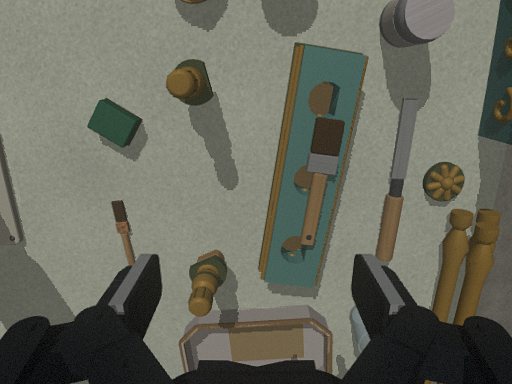

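The wrist view shows the rail at (313,165) and the brush on it, from the handle end (308,240) to the bristles (328,120). Its mortises are at (323,97), (303,178) and (292,245), flats to the image right. Finials are at (187,82) and (207,270).

Run:
```python
from h import *
np.set_printoptions(precision=3,suppress=True)
im,c=snap('wrist')
hsv=cv2.cvtColor(im,cv2.COLOR_BGR2HSV)
print('pix',im[260,280],im[97,318],im[90,205], hsv[260,280],hsv[97,318],hsv[85,205])
for t in ['brush','rail','finial_a']:
    for r in cut_out('wrist',t):
        m=r['mask'];rr=cv2.minAreaRect(np.argwhere(m)[:,::-1].astype(np.float32))
        z={'brush':.065,'rail':.058,'finial_a':.045}[t]
        print(t,r['confidence'],m.sum(),[onz(c,p,z)[:2] for p in cv2.boxPoints(rr)])
for n,p,z in [('hend',(307,243),.065),('bend',(330,119),.065),('m0',(292,246),.058),('m1',(303,179),.058),('m2',(323,98),.058)]: print(n,onz(c,p,z))
for p in [(299,43),(367,56),(321,287),(264,280)]: print(onz(c,p,.058))
g=cv2.resize(im[30:330,150:400],None,fx=2.0,fy=2.0,interpolation=cv2.INTER_CUBIC); cv2.imwrite('pics/w1c.png',g)
```

```text
pix [93 98 73] [54 77 90] [40 50 49] [84 65 98] [ 19 102  90] [33 65 47]
rail 0.66 13415 [array([ 0.538, -0.146]), array([0.595, 0.225]), array([0.696, 0.21 ]), array([ 0.664, -0.172])]
finial_a 0.81 1555 [array([0.408, 0.191]), array([0.465, 0.207]), array([0.482, 0.148]), array([0.424, 0.13 ])]
finial_a 0.6 1796 [array([ 0.417, -0.233]), array([ 0.431, -0.095]), array([ 0.494, -0.097]), array([ 0.485, -0.235])]
hend [ 0.627 -0.081  0.065]
bend [0.652 0.115 0.065]
m0 [ 0.604 -0.09   0.058]
m1 [0.618 0.024 0.058]
m2 [0.641 0.144 0.058]
[0.605 0.216 0.058]
[0.699 0.2   0.058]
[ 0.657 -0.17   0.058]
[ 0.559 -0.155  0.058]
```

View pics/w1c.png

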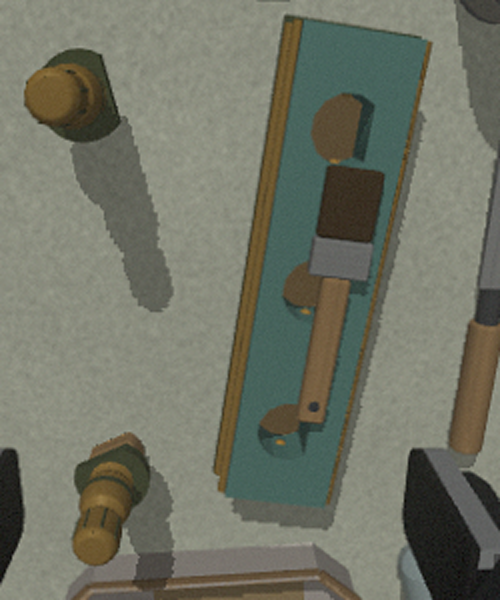

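drive_tool([
  {"claw": 0,"travel": [-26,32,0],"yaw": 0},
  {"claw": 0,"travel": [-26,32,0],"yaw": 0},
  {"claw": 0,"travel": [-26,32,0],"yaw": 0},
  {"claw": 0,"travel": [0,0,36],"yaw": 7.1},
  {"claw": 0,"travel": [0,0,36],"yaw": 0},
  {"claw": 0,"travel": [0,0,36],"yaw": 0},
  {"claw": 0,"travel": [0,0,30],"yaw": 0},
  {"claw": 0,"travel": [0,0,0],"yaw": 0},
])

```text
clock: 3.92
tcp_pos: [0.6345, 0.0211, 0.2239]
ee_rot: [-3.13, 0.001, 1.449]
contact_force: [-0.5, 0.2, -1.3]
width: 0.0858
gripper_force: 0.0
```

Run:
```python
from h import *
np.set_printoptions(precision=3,suppress=True)
s=read_state(); print(s['clock'],s['tcp_pos'],s['ee_rot'],s['qpos'])
im,c=snap('wrist','w2.png')
print('b',[proj(c,p) for p in [(.627,-.081,.065),(.652,.115,.065)]], shift([.6395,.017,.061],1.443))
```

```text
3.9167 [0.634 0.021 0.224] [-3.13   0.001  1.449] [0.014 0.412 1.572 0.    1.169 0.136]
b [array([263.385, 249.36 ]), array([265.687,  63.124])] (array([ -3.5,   4.6, 166.6]), np.float64(0.4))
```

View pics/w2.png

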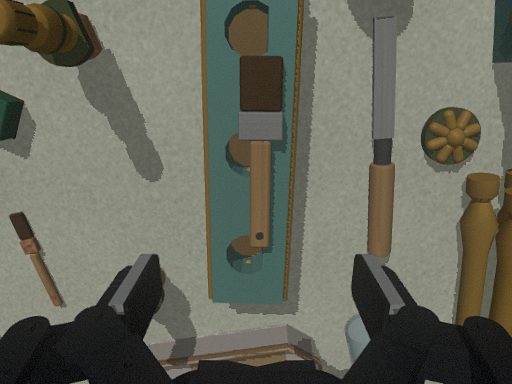

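The brush lies along column 260, rows 55–248, about 4 px left of my prediction. I'm going down to grip it.

drive_tool([
  {"claw": 0,"travel": [-4,2,36],"yaw": 0},
  {"claw": 0,"travel": [0,0,36],"yaw": 0},
  {"claw": 0,"travel": [0,0,36],"yaw": 0},
  {"claw": 0,"travel": [0,0,30],"yaw": 0},
  {"claw": 0,"travel": [0,0,20],"yaw": 0},
  {"claw": 0,"travel": [0,0,4],"yaw": 0},
  {"claw": 255,"travel": [0,0,0],"yaw": 0},
  {"claw": 255,"travel": [0,0,0],"yaw": 0},
], grip_force=40)

```text
clock: 4.63
tcp_pos: [0.6428, 0.0158, 0.0713]
ee_rot: [3.138, -0.001, 1.448]
contact_force: [-0.7, 0.7, -0.5]
width: 0.0639
gripper_force: 0.0
```

drive_tool([
  {"claw": 255,"travel": [0,0,0],"yaw": 0},
  {"claw": 255,"travel": [0,0,0],"yaw": 0},
  {"claw": 255,"travel": [0,0,0],"yaw": 0},
  {"claw": 255,"travel": [0,0,0],"yaw": 0},
  {"claw": 255,"travel": [0,0,0],"yaw": 0},
  {"claw": 255,"travel": [0,0,0],"yaw": 0},
])

```text
clock: 5.13
tcp_pos: [0.6408, 0.0151, 0.0689]
ee_rot: [3.141, -0.0, 1.447]
contact_force: [-0.2, -0.3, -0.7]
width: 0.0004
gripper_force: 0.0
```

Too high: the fingers closed above the handle. I'll reopen, go 9 mm lower and close again.

drive_tool([
  {"claw": 0,"travel": [0,0,0],"yaw": 0},
  {"claw": 0,"travel": [0,0,0],"yaw": 0},
  {"claw": 0,"travel": [0,0,0],"yaw": 0},
  {"claw": 0,"travel": [0,0,0],"yaw": 0},
  {"claw": 0,"travel": [0,0,0],"yaw": 0},
  {"claw": 0,"travel": [0,0,0],"yaw": 0},
])

```text
clock: 5.63
tcp_pos: [0.6407, 0.0152, 0.0686]
ee_rot: [-3.141, 0.0, 1.447]
contact_force: [-0.9, 0.3, 0.4]
width: 0.0722
gripper_force: 0.0
```

drive_tool([
  {"claw": 0,"travel": [0,0,4],"yaw": 0},
  {"claw": 0,"travel": [0,0,4],"yaw": 0},
  {"claw": 0,"travel": [0,0,0],"yaw": 0},
  {"claw": 255,"travel": [0,0,0],"yaw": 0},
  {"claw": 255,"travel": [0,0,0],"yaw": 0},
  {"claw": 255,"travel": [0,0,0],"yaw": 0},
  {"claw": 255,"travel": [0,0,0],"yaw": 0},
  {"claw": 255,"travel": [0,0,0],"yaw": 0},
])

```text
clock: 6.3
tcp_pos: [0.6408, 0.0152, 0.0607]
ee_rot: [3.141, -0.0, 1.447]
contact_force: [0.0, -0.1, -0.3]
width: 0.0258
gripper_force: 0.0
```

drive_tool([
  {"claw": 255,"travel": [0,0,0],"yaw": 0},
  {"claw": 255,"travel": [0,0,0],"yaw": 0},
  {"claw": 255,"travel": [0,0,0],"yaw": 0},
])

```text
clock: 6.55
tcp_pos: [0.6407, 0.0152, 0.0607]
ee_rot: [3.142, -0.0, 1.447]
contact_force: [0.7, 0.3, -0.4]
width: -0.0
gripper_force: 0.0
```

Run:
```python
from h import *
np.set_printoptions(precision=3,suppress=True)
w,_=snap('wrist'); s,_=snap('side'); 
cv2.imwrite('pics/v3.png',np.hstack([cv2.resize(w,(400,300)),cv2.resize(s[110:260,180:380],(400,300))]))
```

```text
(no output)
```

View pics/v3.png

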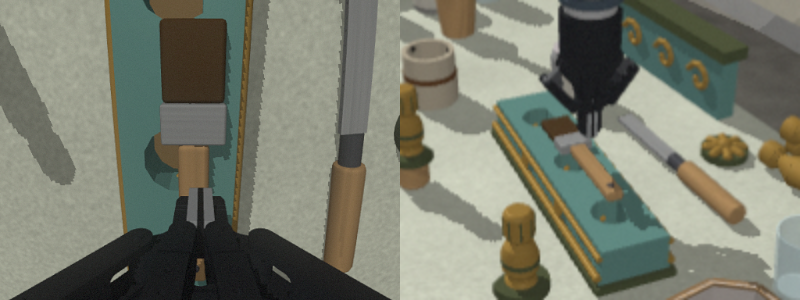

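Run:
```python
from h import *
np.set_printoptions(precision=3,suppress=True)
sd=get_calibration('side');w=get_calibration('wrist');s=read_state();print(s['tcp_pos'],s['qpos'],s['contact_force'])
print('tcp side',proj(sd,s['tcp_pos']),'tcp wrist',proj(w,s['tcp_pos']))
f=lambda x,y:(180+(x-400)/2,110+y/2)
for n,p in [('hend',(612,198)),('bend',(557,124))]: print(n,[onz(sd,f(*p),z) for z in (.065,.072)])
k=512/400
for p in [(180,146),(208,146),(162,20),(226,20),(194,80)]: print(p,onz(w,(p[0]*k,p[1]*k),.07))
w_im,_=snap('wrist'); s_im,_=snap('side')
cv2.imwrite('pics/v4.png',cv2.resize(s_im[130:230,220:340],None,fx=5,fy=5,interpolation=cv2.INTER_CUBIC))
```

```text
[0.641 0.015 0.061] [ 0.005  0.611  1.668 -0.     0.862  0.129] [-0.401  0.092  0.239]
tcp side [273.455 188.951] tcp wrist [258.13  225.695]
hend [array([ 0.617, -0.081,  0.065]), array([ 0.612, -0.089,  0.072])]
bend [array([0.646, 0.102, 0.065]), array([0.64 , 0.092, 0.072])]
(180, 146) [0.629 0.044 0.07 ]
(208, 146) [0.648 0.041 0.07 ]
(162, 20) [0.63  0.123 0.07 ]
(226, 20) [0.668 0.118 0.07 ]
(194, 80) [0.644 0.086 0.07 ]
```

View pics/v4.png

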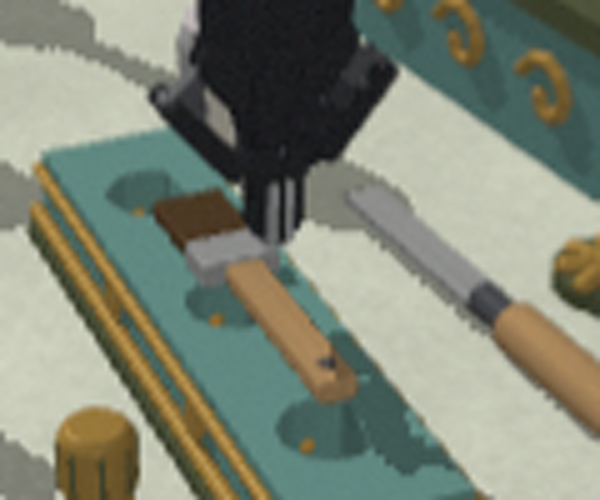

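Run:
```python
from h import *
np.set_printoptions(precision=3,suppress=True)
sd=get_calibration('side');w=get_calibration('wrist');sc=get_calibration('scene')
im,_=snap('scene'); wi,_=snap('wrist')
print(tri(ray(sd,(275.5,178)),ray(w,(256,241))))
for z in (.05,.0607,.07,.08,.09): print(z,proj(sd,[.641,.015,z]),proj(sc,[.641,.015,z]),proj(w,[.641,.015,z]))
a=cv2.resize(im[150:250,210:330],(480,400),interpolation=cv2.INTER_CUBIC); b=cv2.resize(wi[180:280,216:296],(320,400),interpolation=cv2.INTER_CUBIC)
cv2.imwrite('pics/v5.png',np.hstack([a,b]))
```

```text
[0.644 0.018 0.09 ]
0.05 [273.556 192.376] [253.693 210.668] [258.644 218.66 ]
0.0607 [273.605 188.923] [253.736 207.824] [258.767 225.972]
0.07 [273.647 185.894] [253.773 205.314] [258.883 232.963]
0.08 [273.693 182.607] [253.815 202.576] [259.022 241.242]
0.09 [273.74  179.289] [253.856 199.795] [259.175 250.435]
```

View pics/v5.png

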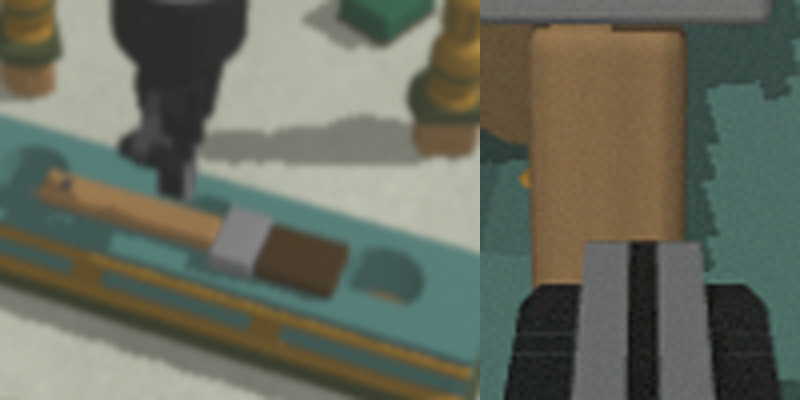

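The tips show at z≈0.085–0.09 in all three views, though the reported TCP is 0.061. I'll go lower on the visual evidence, stepping slowly and watching the force.

drive_tool([
  {"claw": 100,"travel": [0,0,0],"yaw": 0},
  {"claw": 100,"travel": [0,0,0],"yaw": 0},
  {"claw": 100,"travel": [0,0,0],"yaw": 0},
  {"claw": 100,"travel": [0,-1,0],"yaw": 0},
  {"claw": 100,"travel": [0,0,5],"yaw": 0},
  {"claw": 100,"travel": [0,0,5],"yaw": 0},
  {"claw": 100,"travel": [0,0,4],"yaw": 0},
  {"claw": 100,"travel": [0,0,0],"yaw": 0},
])

```text
clock: 7.52
tcp_pos: [0.6387, 0.0153, 0.0452]
ee_rot: [-3.14, 0.0, 1.447]
contact_force: [0.1, -0.6, 0.1]
width: 0.0516
gripper_force: 0.0
```

drive_tool([
  {"claw": 100,"travel": [0,0,3],"yaw": 0},
  {"claw": 100,"travel": [0,0,3],"yaw": 0},
  {"claw": 100,"travel": [0,0,2],"yaw": 0},
  {"claw": 100,"travel": [0,0,0],"yaw": 0},
])

```text
clock: 7.85
tcp_pos: [0.6393, 0.0153, 0.038]
ee_rot: [-3.141, 0.0, 1.447]
contact_force: [0.2, -0.3, -0.7]
width: 0.0517
gripper_force: 0.0
```

drive_tool([
  {"claw": 255,"travel": [0,0,0],"yaw": 0},
  {"claw": 255,"travel": [0,0,0],"yaw": 0},
  {"claw": 255,"travel": [0,0,0],"yaw": 0},
  {"claw": 255,"travel": [0,0,0],"yaw": 0},
  {"claw": 255,"travel": [0,0,0],"yaw": 0},
  {"claw": 255,"travel": [0,0,0],"yaw": 0},
])

```text
clock: 8.35
tcp_pos: [0.6397, 0.0153, 0.0387]
ee_rot: [3.141, -0.0, 1.447]
contact_force: [0.3, 1.0, -1.0]
width: -0.0
gripper_force: 0.0
```

Run:
```python
from h import *
np.set_printoptions(precision=3,suppress=True)
sd=get_calibration('side');w=get_calibration('wrist');sc=get_calibration('scene');s=read_state()
im,_=snap('scene'); wi,_=snap('wrist'); si,_=snap('side')
print(s['tcp_pos'],s['qpos'],s['joint_torque'])
E=np.array(w['extrinsics']);print('cam',-E[:3,:3].T@E[:3,3])
p=s['tcp_pos']
for dz in (0,.01,.02,.03,.04): q=p+[0,0,dz]; print(dz,proj(sd,q),proj(sc,q),proj(w,q))
a=cv2.resize(im[150:250,210:310],(400,400),interpolation=cv2.INTER_CUBIC); b=cv2.resize(si[130:230,220:320],(400,400),interpolation=cv2.INTER_CUBIC)
cv2.imwrite('pics/v6.png',np.hstack([a,b]))
```

```text
[0.64  0.015 0.039] [ 0.005  0.641  1.677 -0.     0.824  0.129] [ -0.    -61.793 -21.728   0.     -0.      0.   ]
cam [0.649 0.097 0.219]
0 [273.034 196.057] [253.874 213.272] [258.167 225.737]
0.01 [273.077 192.865] [253.915 210.66 ] [258.266 233.267]
0.02 [273.12  189.642] [253.957 208.009] [258.375 241.591]
0.03 [273.164 186.389] [253.999 205.317] [258.496 250.838]
0.04 [273.208 183.105] [254.042 202.583] [258.631 261.168]
```

View pics/v6.png

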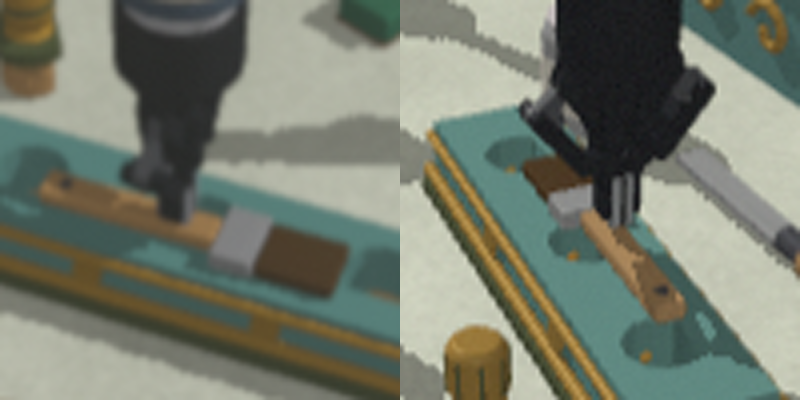

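The tips really sit about 31 mm above the reported TCP: scene crop (178,220), side crop (622,222). They're now at about the brush's top, so I'll go 10 mm lower.

drive_tool([
  {"claw": 100,"travel": [0,0,0],"yaw": 0},
  {"claw": 100,"travel": [0,0,0],"yaw": 0},
  {"claw": 100,"travel": [0,0,0],"yaw": 0},
  {"claw": 100,"travel": [0,0,3],"yaw": 0},
  {"claw": 100,"travel": [0,0,3],"yaw": 0},
  {"claw": 100,"travel": [0,0,3],"yaw": 0},
  {"claw": 100,"travel": [0,0,0],"yaw": 0},
  {"claw": 255,"travel": [0,0,0],"yaw": 0},
])

```text
clock: 9.17
tcp_pos: [0.6394, 0.0153, 0.0292]
ee_rot: [-3.141, 0.0, 1.447]
contact_force: [-0.2, -0.2, -0.4]
width: 0.0412
gripper_force: 0.0
```

drive_tool([
  {"claw": 255,"travel": [0,0,0],"yaw": 0},
  {"claw": 255,"travel": [0,0,0],"yaw": 0},
  {"claw": 255,"travel": [0,0,0],"yaw": 0},
  {"claw": 255,"travel": [0,0,0],"yaw": 0},
  {"claw": 255,"travel": [0,0,0],"yaw": 0},
])

```text
clock: 9.58
tcp_pos: [0.6399, 0.0153, 0.0298]
ee_rot: [3.141, -0.0, 1.447]
contact_force: [-0.2, 0.7, 0.5]
width: 0.0208
gripper_force: 39.3
```

drive_tool([
  {"claw": 255,"travel": [0,0,-20],"yaw": 0},
  {"claw": 255,"travel": [0,0,-20],"yaw": 7},
  {"claw": 255,"travel": [0,0,-20],"yaw": 7},
  {"claw": 255,"travel": [0,0,-20],"yaw": 7},
  {"claw": 255,"travel": [0,0,-20],"yaw": 7},
  {"claw": 255,"travel": [0,0,-20],"yaw": 7},
  {"claw": 255,"travel": [0,0,-20],"yaw": 7},
  {"claw": 255,"travel": [0,0,-15],"yaw": 7},
])

```text
clock: 10.25
tcp_pos: [0.6399, 0.0153, 0.1863]
ee_rot: [3.141, -0.001, 0.586]
contact_force: [-0.2, -0.3, -1.8]
width: 0.0202
gripper_force: 39.4
```

drive_tool([
  {"claw": 255,"travel": [0,0,0],"yaw": 7},
  {"claw": 255,"travel": [0,0,0],"yaw": 7},
  {"claw": 255,"travel": [0,0,0],"yaw": 7},
  {"claw": 255,"travel": [0,0,0],"yaw": 7},
  {"claw": 255,"travel": [-13,35,0],"yaw": 0},
  {"claw": 255,"travel": [-13,35,0],"yaw": 0},
  {"claw": 255,"travel": [-13,35,0],"yaw": 0},
  {"claw": 255,"travel": [-13,35,0],"yaw": 0},
])

```text
clock: 10.92
tcp_pos: [0.6015, -0.1304, 0.1844]
ee_rot: [-3.141, 0.001, 0.104]
contact_force: [-0.1, -0.8, -0.6]
width: 0.0204
gripper_force: 39.4
```

drive_tool([
  {"claw": 255,"travel": [-13,35,0],"yaw": 0},
  {"claw": 255,"travel": [-13,35,0],"yaw": 0},
  {"claw": 255,"travel": [-13,35,0],"yaw": 0},
  {"claw": 255,"travel": [-13,35,0],"yaw": 0},
  {"claw": 255,"travel": [-13,35,0],"yaw": 0},
  {"claw": 255,"travel": [-13,35,0],"yaw": 0},
  {"claw": 255,"travel": [0,0,0],"yaw": 0},
])

```text
clock: 11.5
tcp_pos: [0.5446, -0.3522, 0.1846]
ee_rot: [3.139, 0.0, 0.099]
contact_force: [0.4, 1.0, -1.6]
width: 0.0205
gripper_force: 39.5
```

Run:
```python
from h import *
np.set_printoptions(precision=3,suppress=True)
s=read_state(); print(s['tcp_pos'],s['ee_rot'],s['width'],s['gripper_force'])
im,c=snap('wrist'); i2,c2=snap('side')
for n,cc in (('wrist',c),('side',c2)):
  for t,z in (('tray',.048),('brush',s['tcp_pos'][2]+.035)):
    for r in cut_out(n,t)[:1]:
        rr=cv2.minAreaRect(np.argwhere(r['mask'])[:,::-1].astype(np.float32)); print(n,t,r['confidence'],np.array([onz(cc,p,z)[:2] for p in cv2.boxPoints(rr)]).tolist(), onz(cc,rr[0],z))
cv2.imwrite('pics/v7.png',np.hstack([cv2.resize(im,(400,300)),cv2.resize(i2,(400,300))]))
```

```text
[ 0.545 -0.352  0.185] [3.139 0.    0.099] 0.0205373591889452 39.486597776412964
wrist tray 0.57 [[0.6794791249475987, -0.237882532605667], [0.6980161201287345, -0.4280210847758807], [0.41868556081998454, -0.482945093100554], [0.39465646937899346, -0.23567535282638835]] [ 0.565 -0.345  0.048]
wrist brush 0.67 [[0.6480243619239822, -0.3196280649584642], [0.6523328681161292, -0.36049578359948303], [0.4763605354604893, -0.38800859288660855], [0.4701566846425195, -0.329302780892501]] [ 0.578 -0.348  0.22 ]
side tray 0.77 [[0.3904207590969507, -0.26256570488321096], [0.7638807259176562, -0.2146971608454007], [0.6618984949350376, -0.4734338335366736], [0.3681557219691576, -0.4752203358281248]] [ 0.529 -0.368  0.048]
side brush 0.7 [[0.45177800618060426, -0.3449730358409466], [0.6735875884754705, -0.3219253907390506], [0.6497544209114187, -0.36956448189222213], [0.44078017248420626, -0.3855894212117875]] [ 0.546 -0.356  0.22 ]
```

View pics/v7.png

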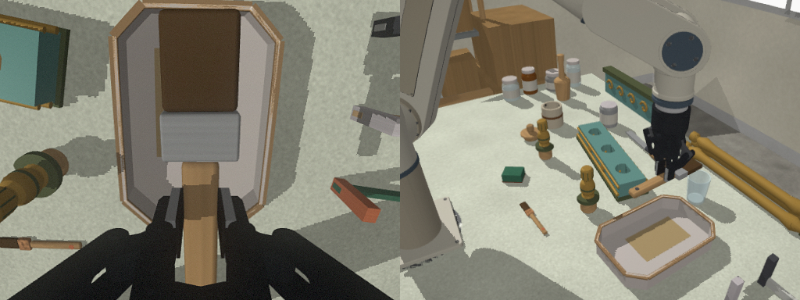

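The brush is held level over the tray (left panel: brush at (200,150), in line with the tray rim). Lowering it and releasing.

drive_tool([
  {"claw": 255,"travel": [0,0,38],"yaw": 0},
  {"claw": 255,"travel": [0,0,38],"yaw": 0},
  {"claw": 255,"travel": [0,0,38],"yaw": 0},
  {"claw": 255,"travel": [0,0,38],"yaw": 0},
  {"claw": 255,"travel": [0,0,30],"yaw": 0},
  {"claw": 255,"travel": [0,0,10],"yaw": 0},
  {"claw": 255,"travel": [0,0,0],"yaw": 0},
  {"claw": 255,"travel": [0,0,0],"yaw": 0},
])

```text
clock: 12.47
tcp_pos: [0.5473, -0.3458, -0.0067]
ee_rot: [3.141, -0.0, 0.104]
contact_force: [0.2, -0.3, 0.3]
width: 0.0201
gripper_force: 39.5
```

drive_tool([
  {"claw": 255,"travel": [0,0,4],"yaw": 0},
  {"claw": 255,"travel": [0,0,3],"yaw": 0},
  {"claw": 255,"travel": [0,0,0],"yaw": 0},
  {"claw": 110,"travel": [0,0,0],"yaw": 0},
  {"claw": 110,"travel": [0,0,0],"yaw": 0},
  {"claw": 110,"travel": [0,0,0],"yaw": 0},
  {"claw": 110,"travel": [0,0,0],"yaw": 0},
  {"claw": 110,"travel": [0,0,-20],"yaw": 0},
])

```text
clock: 13.13
tcp_pos: [0.5441, -0.3448, 0.0027]
ee_rot: [-3.138, 0.005, 0.103]
contact_force: [-1.1, 0.4, -0.1]
width: 0.0484
gripper_force: 0.0
```

drive_tool([
  {"claw": 0,"travel": [0,0,-40],"yaw": 0},
  {"claw": 0,"travel": [0,0,-40],"yaw": 0},
  {"claw": 0,"travel": [0,0,-40],"yaw": 0},
  {"claw": 0,"travel": [0,0,-40],"yaw": 0},
  {"claw": 0,"travel": [0,0,-40],"yaw": 0},
  {"claw": 0,"travel": [0,0,-40],"yaw": 0},
  {"claw": 0,"travel": [0,0,0],"yaw": 0},
])

```text
clock: 13.72
tcp_pos: [0.5504, -0.3489, 0.2554]
ee_rot: [3.132, -0.011, 0.103]
contact_force: [1.0, -1.9, 1.7]
width: 0.0854
gripper_force: 0.0
```

Run:
```python
from h import *
np.set_printoptions(precision=3,suppress=True)
s=read_state(); print(s['clock'],s['tcp_pos'],s['ee_rot'],s['width'],s['gripper_force'])
im,c=snap('side')
for t,z in (('brush',.012),('tray',.03),('finial_a',.1)): print(t,[(a,b,onz(c,a,z)) for a,b in find('side',t)])
w,c=snap('wrist')
for t,z in (('brush',.012),('tray',.03)): print(t,[(a,b,onz(c,a,z)) for a,b in find('wrist',t)])
```

```text
13.7167 [ 0.55  -0.349  0.255] [ 3.132 -0.011  0.103] 0.0854442508881628 0.0
brush [(array([321.024, 310.81 ]), 0.74, array([ 0.532, -0.347,  0.012])), (array([272.077, 206.899]), 0.18, array([0.632, 0.007, 0.012]))]
tray [(array([325.683, 296.102]), 0.55, array([ 0.552, -0.333,  0.03 ])), (array([182.016, 180.902]), 0.48, array([0.466, 0.22 , 0.03 ])), (array([195.789, 148.493]), 0.41, array([0.575, 0.379, 0.03 ]))]
finial_a [(array([181.197, 180.403]), 0.85, array([0.429, 0.114, 0.1  ])), (array([238.899, 245.99 ]), 0.7, array([ 0.438, -0.183,  0.1  ])), (array([379.494, 241.382]), 0.27, array([ 0.696, -0.317,  0.1  ]))]
brush [(array([256.102, 150.106]), 0.71, array([ 0.54 , -0.345,  0.012]))]
tray [(array([273.818, 130.714]), 0.58, array([ 0.569, -0.363,  0.03 ]))]
```

The brush lies in the tray near (0.54,-0.346). Now I'll look straight down on the nearer finial.

drive_tool([
  {"claw": 0,"travel": [-21,-31,0],"yaw": 0},
  {"claw": 0,"travel": [-21,-31,0],"yaw": 0},
  {"claw": 0,"travel": [-22,-31,0],"yaw": 0},
  {"claw": 0,"travel": [-22,-31,0],"yaw": 0},
  {"claw": 0,"travel": [-22,-31,0],"yaw": 0},
  {"claw": 0,"travel": [-22,-31,0],"yaw": 0},
  {"claw": 0,"travel": [-22,-31,0],"yaw": 0},
  {"claw": 0,"travel": [0,0,0],"yaw": 0},
])

```text
clock: 14.73
tcp_pos: [0.367, -0.1418, 0.2437]
ee_rot: [-3.138, 0.006, 0.105]
contact_force: [0.1, 0.7, -0.6]
width: 0.0856
gripper_force: 0.0
```

drive_tool([
  {"claw": 0,"travel": [0,0,0],"yaw": 0},
  {"claw": 0,"travel": [0,0,0],"yaw": 0},
])

```text
clock: 14.9
tcp_pos: [0.3734, -0.1463, 0.2456]
ee_rot: [3.141, -0.0, 0.104]
contact_force: [1.0, 0.3, 0.0]
width: 0.0851
gripper_force: 0.0
```

Run:
```python
from h import *
np.set_printoptions(precision=3,suppress=True)
s=read_state(); print(s['clock'],s['tcp_pos'],s['ee_rot'],s['qpos'])
im,c=snap('wrist','w8.png'); E=np.array(c['extrinsics']);print(-E[:3,:3].T@E[:3,3])
for r in cut_out('wrist','finial_a'):
    m=r['mask']; ij=np.argwhere(m)[:,::-1]; print(r['confidence'],ij.min(0),ij.max(0),proj(c,[.461,-.14,.146]),proj(c,[.461,-.14,.052]))
```

```text
14.9 [ 0.373 -0.146  0.246] [ 3.141 -0.     0.104] [-0.403  0.009  2.038 -0.     1.094  1.064]
[ 0.454 -0.137  0.425]
0.97 [ 0 35] [22 77] [260.943  68.28 ] [259.716  70.618]
0.86 [232  40] [287 103] [260.943  68.28 ] [259.716  70.618]
```

View pics/w8.png

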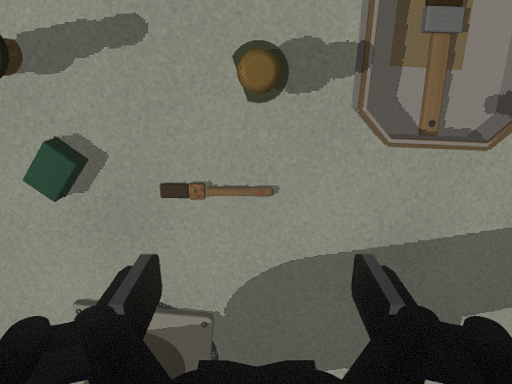

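The finial is seen from straight above at (259,70), its collar's flat on the image left, roughly (238,62)–(247,98). Now fitting the D outline numerically.

```bash
cat >> h.py <<'E'
from scipy.optimize import least_squares
def sdD(P,q,r,f):
    d=P-q[:2]; n=np.array([np.cos(q[2]),np.sin(q[2])])
    a=np.linalg.norm(d,axis=1)-r; b=d@n-f
    return np.maximum(a,b)
def fitD(P,r,f,c0):
    best=None
    for a in np.arange(0,2*np.pi,np.pi/8):
        o=least_squares(lambda q:sdD(P,q,r,f),[c0[0],c0[1],a],loss='soft_l1',f_scale=.002,x_scale=[.01,.01,.1])
        if best is None or o.cost<best.cost: best=o
    return best.x,np.sqrt(np.mean(sdD(P,best.x,r,f)**2))
def finial(c,im,uv,z=.052):
    # contour of dark collar+bud by difference from the pale bench, refined from the network mask
    out=[]
    for r in cut_out('wrist','finial_a'):
        m=r['mask']
        ct=max(cv2.findContours(m.astype(np.uint8),cv2.RETR_EXTERNAL,cv2.CHAIN_APPROX_NONE)[0],key=len)[:,0,:]
        P=np.array([onz(c,p,z)[:2] for p in ct.astype(float)])
        out.append((r['confidence'],ct.mean(0),)+fitD(P,.032,.021,P.mean(0)))
    return out
E
python3 - <<'E'
from h import *
np.set_printoptions(precision=4,suppress=True)
im,c=snap('wrist')
for o in finial(c,im,None): print(o)
hsv=cv2.cvtColor(im,cv2.COLOR_BGR2HSV)
print(hsv[70,259],hsv[70,240],hsv[95,262],hsv[60,300],hsv[120,250])
# colour mask: saturation
roi=np.zeros(im.shape[:2],bool); roi[30:115,222:300]=1
m=((hsv[...,1]>60)&roi).astype(np.uint8)
ct=max(cv2.findContours(m,cv2.RETR_EXTERNAL,cv2.CHAIN_APPROX_NONE)[0],key=len)[:,0,:]
P=np.array([onz(c,p,.052)[:2] for p in ct.astype(float)]); print(m.sum(),ct.min(0),ct.max(0),fitD(P,.032,.021,P.mean(0)))
E=np.array(c['extrinsics']);
b=((hsv[...,2]>90)&(hsv[...,1]>90)&roi).astype(np.uint8); ct=max(cv2.findContours(b,cv2.RETR_EXTERNAL,cv2.CHAIN_APPROX_NONE)[0],key=len)
(x,y),r=cv2.minEnclosingCircle(ct); print('bud',x,y,r,onz(c,(x,y),.146))
E
```

```text
(0.86, array([ 7.8614, 57.1188]), array([0.4603, 0.1509, 5.5907]), np.float64(0.008123166741842866))
(0.76, array([259.4941,  70.8412]), array([ 0.4596, -0.1381,  2.0266]), np.float64(0.0006947335016543854))
(0.69, array([435.914 ,  72.0958]), array([ 0.4799, -0.3278,  2.2013]), np.float64(0.05190554821414218))
[ 21 146 103] [ 20 148 110] [35 72 67] [35 17 91] [ 36  27 131]
2498 [232  41] [287 102] (array([ 0.4594, -0.1377,  2.0091]), np.float64(0.0013693232213828252))
bud 253.7510528564453 70.69874572753906 19.292980194091797 [ 0.459  -0.1351  0.146 ]
```

Finial B is at (0.4595,-0.138), yaw 2.02. Next, one overhead look at the rail to fix the mortises.

drive_tool([
  {"claw": 0,"travel": [32,-25,0],"yaw": 0},
  {"claw": 0,"travel": [32,-25,0],"yaw": 0},
  {"claw": 0,"travel": [32,-25,0],"yaw": 0},
  {"claw": 0,"travel": [32,-25,0],"yaw": 0},
  {"claw": 0,"travel": [32,-25,0],"yaw": 0},
  {"claw": 0,"travel": [32,-25,0],"yaw": 0},
  {"claw": 0,"travel": [0,0,0],"yaw": 0},
  {"claw": 0,"travel": [0,0,0],"yaw": 0},
])

```text
clock: 15.77
tcp_pos: [0.5498, 0.024, 0.2445]
ee_rot: [-3.142, 0.001, 0.106]
contact_force: [-1.1, -0.5, -0.9]
width: 0.0855
gripper_force: 0.0
```

drive_tool([
  {"claw": 0,"travel": [0,0,0],"yaw": 0},
  {"claw": 0,"travel": [0,0,0],"yaw": 0},
])

```text
clock: 15.93
tcp_pos: [0.5476, 0.022, 0.2451]
ee_rot: [3.142, 0.001, 0.102]
contact_force: [-0.5, 0.7, -1.0]
width: 0.0856
gripper_force: 0.0
```

Run:
```python
from h import *
np.set_printoptions(precision=4,suppress=True)
s=read_state(); print(s['clock'],s['tcp_pos'],s['ee_rot'])
im,c=snap('wrist','w9.png'); hsv=cv2.cvtColor(im,cv2.COLOR_BGR2HSV)
r0=[r for r in cut_out('wrist','rail')][0]; ij=np.argwhere(r0['mask'])[:,::-1]; print(r0['confidence'],ij.min(0),ij.max(0))
rr=cv2.minAreaRect(ij.astype(np.float32)); print([onz(c,p,.058)[:2] for p in cv2.boxPoints(rr)],onz(c,rr[0],.058))
for k in (-.12,0,.12):
    t=-.119; p=np.array([.630,.0228,.058])+k*np.array([-np.sin(t),np.cos(t),0]); print('pred',k,p,proj(c,p))
for g in [tuple(np.round(proj(c,p)).astype(int)) for p in [(.63,.09,.058),(.63,-.03,.058),(.64,.15,.058)]]: print(g,hsv[g[1],g[0]])
for r in finial(c,im,None): print(r)
```

```text
15.9333 [0.5476 0.022  0.2451] [3.1415 0.0014 0.1023]
0.65 [77  0] [437 165]
[array([0.6056, 0.234 ]), array([0.7   , 0.2057]), array([ 0.6536, -0.1623]), array([ 0.5486, -0.1618])] [0.6272 0.0348 0.058 ]
pred -0.12 [ 0.6158 -0.0964  0.058 ] [373.8788 102.4852]
pred 0 [0.63   0.0228 0.058 ] [264.4309  75.9704]
pred 0.12 [0.6442 0.142  0.058 ] [150.0919  50.105 ]
(np.int64(200), np.int64(69)) [ 82  75 105]
(np.int64(315), np.int64(82)) [ 80  75 105]
(np.int64(142), np.int64(54)) [ 18 107  95]
(0.97, array([116.75  , 226.6864]), array([0.4402, 0.178 , 3.7169]), np.float64(0.022191492202045165))
```

View pics/w9.png

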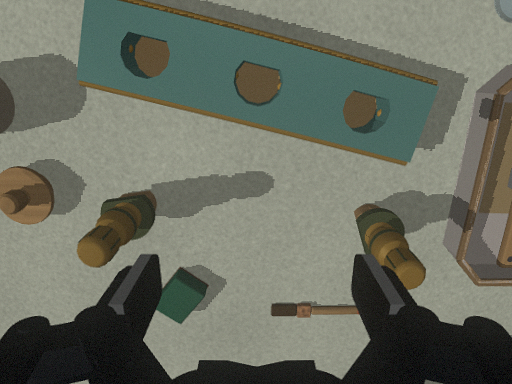

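Mortise mouths show at about (145,55), (258,82) and (366,111), with flats toward the image top (world +x). Fitting the D outlines.

Run:
```python
from h import *
np.set_printoptions(precision=4,suppress=True)
im,c=snap('wrist'); f=cv2.GaussianBlur(im,(3,3),0).astype(float)
Q=[]
for u,v in [(145,55),(258,82),(366,111)]:
    ref=np.array([f[np.clip(v,0,383)+dy,u+dx] for dx,dy in ((35,8),(-35,-8),(40,10),(-40,-10))]).mean(0)
    roi=np.zeros(im.shape[:2],bool); roi[max(v-29,0):v+29,u-29:u+29]=1
    m=((np.abs(f-ref).max(2)>14)&roi).astype(np.uint8)
    n,lab,st,ce=cv2.connectedComponentsWithStats(m); i=lab[v,u]; m=(lab==i).astype(np.uint8)
    ct=cv2.convexHull(max(cv2.findContours(m,cv2.RETR_EXTERNAL,cv2.CHAIN_APPROX_NONE)[0],key=len))
    d=np.zeros_like(m); cv2.fillPoly(d,[ct],1); ct=max(cv2.findContours(d,cv2.RETR_EXTERNAL,cv2.CHAIN_APPROX_NONE)[0],key=len)[:,0,:]
    P=np.array([onz(c,p,.058)[:2] for p in ct.astype(float)])
    q,e=fitD(P,.0252,.0162,P.mean(0)); print(ref,ct.min(0),ct.max(0),q,e); Q.append(q[:2])
d=Q[0]-Q[2]; print(np.linalg.norm(d),'yaw',np.arctan2(-d[0],d[1]),'mid',(Q[0]+Q[2])/2)
```

```text
[ 98.75 105.75  74.75] [120  32] [169  79] [0.6417 0.1479 6.1411] 0.0004886394869363759
[ 97.5  105.5   74.25] [233  61] [281 106] [ 0.6247  0.0296 -0.137 ] 0.0004538800052917731
[ 96.75 104.    73.25] [342  90] [388 133] [ 0.6076 -0.0889  6.1132] 0.0005211443363819414
0.2392437369798562 yaw -0.14285052814375607 mid [0.6247 0.0295]
```

Mortises are fixed: m0 (0.6076,-0.0889), m1 (0.6247,0.0296), m2 (0.6417,0.1479), rail yaw -0.143. Going for finial B with grasp yaw 2.0.

drive_tool([
  {"claw": 0,"travel": [0,0,0],"yaw": -7},
  {"claw": 0,"travel": [0,0,0],"yaw": -7},
  {"claw": 0,"travel": [0,0,0],"yaw": -7},
  {"claw": 0,"travel": [0,0,0],"yaw": -7},
  {"claw": 0,"travel": [0,0,0],"yaw": -7},
  {"claw": 0,"travel": [0,0,0],"yaw": -7},
  {"claw": 0,"travel": [0,0,0],"yaw": -7},
  {"claw": 0,"travel": [0,0,0],"yaw": -7},
])

```text
clock: 16.8
tcp_pos: [0.5482, 0.0224, 0.246]
ee_rot: [3.141, -0.0, 1.086]
contact_force: [0.1, 0.1, -0.2]
width: 0.0852
gripper_force: 0.0
```

drive_tool([
  {"claw": 0,"travel": [0,0,0],"yaw": -7},
  {"claw": 0,"travel": [0,0,0],"yaw": -7},
  {"claw": 0,"travel": [0,0,0],"yaw": -7},
  {"claw": 0,"travel": [0,0,0],"yaw": -7},
  {"claw": 0,"travel": [0,0,0],"yaw": -7},
  {"claw": 0,"travel": [0,0,0],"yaw": -7},
  {"claw": 0,"travel": [0,0,0],"yaw": -7},
  {"claw": 0,"travel": [0,0,0],"yaw": -4},
])

```text
clock: 17.47
tcp_pos: [0.5482, 0.0223, 0.2459]
ee_rot: [3.141, 0.0, 2.011]
contact_force: [1.0, 0.4, -0.4]
width: 0.0853
gripper_force: 0.0
```

drive_tool([
  {"claw": 0,"travel": [-22,-29,0],"yaw": 0},
  {"claw": 0,"travel": [-22,-29,0],"yaw": 0},
  {"claw": 0,"travel": [-22,-29,0],"yaw": 0},
  {"claw": 0,"travel": [-22,-29,0],"yaw": 0},
  {"claw": 0,"travel": [-22,-29,0],"yaw": 0},
  {"claw": 0,"travel": [0,0,0],"yaw": 0},
  {"claw": 0,"travel": [0,0,0],"yaw": 0},
  {"claw": 0,"travel": [0,0,0],"yaw": 0},
])

```text
clock: 18.13
tcp_pos: [0.4633, -0.1382, 0.246]
ee_rot: [3.141, 0.0, 2.004]
contact_force: [1.2, -0.1, -0.1]
width: 0.0855
gripper_force: 0.0
```

Run:
```python
from h import *
s=read_state(); print(s['clock'],s['tcp_pos'],s['ee_rot'],s['qpos'],shift([.4595,-.138,.08],2.0))
```

```text
18.1333 [ 0.46330108 -0.13817053  0.24599865] [3.14073803e+00 3.29212258e-04 2.00418603e+00] [-3.14687370e-01  1.47763796e-01  1.88290946e+00  3.79614918e-04
  1.11006905e+00 -7.48245850e-01] (array([  1.8,  -3.5, 166. ]), np.float64(0.2))
```

drive_tool([
  {"claw": 0,"travel": [2,-3.5,36],"yaw": 0},
  {"claw": 0,"travel": [0,0,36],"yaw": 0},
  {"claw": 0,"travel": [0,0,36],"yaw": 0},
  {"claw": 0,"travel": [0,0,30],"yaw": 0},
  {"claw": 0,"travel": [0,0,18],"yaw": 0},
  {"claw": 0,"travel": [0,0,9],"yaw": 0},
  {"claw": 0,"travel": [0,0,0],"yaw": 0},
  {"claw": 0,"travel": [0,0,0],"yaw": 0},
])

```text
clock: 18.8
tcp_pos: [0.46, -0.1371, 0.0809]
ee_rot: [3.141, 0.0, 2.007]
contact_force: [0.0, -0.1, 0.7]
width: 0.0853
gripper_force: 0.0
```

drive_tool([
  {"claw": 255,"travel": [0,0,0],"yaw": 0},
  {"claw": 255,"travel": [0,0,0],"yaw": 0},
  {"claw": 255,"travel": [0,0,0],"yaw": 0},
  {"claw": 255,"travel": [0,0,0],"yaw": 0},
  {"claw": 255,"travel": [0,0,0],"yaw": 0},
  {"claw": 255,"travel": [0,0,0],"yaw": 0},
  {"claw": 255,"travel": [0,0,0],"yaw": 0},
], grip_force=60)

```text
clock: 19.38
tcp_pos: [0.46, -0.1379, 0.0817]
ee_rot: [3.14, 0.001, 2.006]
contact_force: [-0.6, 0.8, 7.2]
width: 0.0323
gripper_force: 59.0
```

drive_tool([
  {"claw": 255,"travel": [0,0,-15],"yaw": 0},
  {"claw": 255,"travel": [0,0,-20],"yaw": 7},
  {"claw": 255,"travel": [0,0,-20],"yaw": 7},
  {"claw": 255,"travel": [0,0,-20],"yaw": 7},
  {"claw": 255,"travel": [0,0,-20],"yaw": 7},
  {"claw": 255,"travel": [0,0,-15],"yaw": 7},
  {"claw": 255,"travel": [0,0,0],"yaw": 7},
  {"claw": 255,"travel": [0,0,0],"yaw": 7},
])

```text
clock: 20.05
tcp_pos: [0.4597, -0.1378, 0.1919]
ee_rot: [3.139, -0.0, 1.144]
contact_force: [-0.0, 0.3, -3.3]
width: 0.0321
gripper_force: 60.6
```

drive_tool([
  {"claw": 255,"travel": [0,0,0],"yaw": 7},
  {"claw": 255,"travel": [0,0,0],"yaw": 7},
  {"claw": 255,"travel": [0,0,0],"yaw": 7},
  {"claw": 255,"travel": [0,0,0],"yaw": 7},
  {"claw": 255,"travel": [0,0,0],"yaw": 7},
  {"claw": 255,"travel": [0,0,0],"yaw": 7},
  {"claw": 255,"travel": [0,0,0],"yaw": 7},
  {"claw": 255,"travel": [0,0,0],"yaw": 7},
])

```text
clock: 20.72
tcp_pos: [0.4588, -0.1375, 0.1906]
ee_rot: [-3.141, 0.0, 0.167]
contact_force: [-0.2, -0.1, -3.1]
width: 0.0323
gripper_force: 60.5
```

drive_tool([
  {"claw": 255,"travel": [0,0,0],"yaw": 7},
  {"claw": 255,"travel": [0,0,0],"yaw": 7},
  {"claw": 255,"travel": [0,0,0],"yaw": 5},
  {"claw": 255,"travel": [0,0,0],"yaw": 0},
  {"claw": 255,"travel": [0,0,0],"yaw": 0},
])

```text
clock: 21.13
tcp_pos: [0.459, -0.1375, 0.1906]
ee_rot: [-3.142, 0.0, -0.156]
contact_force: [0.6, -0.0, -3.0]
width: 0.0325
gripper_force: 60.5
```

Run:
```python
from h import *
s=read_state(); print(s['clock'],s['tcp_pos'],s['ee_rot'],s['width'],shift([.6076,-.0889,.19],-.157))
```

```text
21.1333 [ 0.45895077 -0.1375392   0.190595  ] [-3.14154173e+00  2.52728732e-04 -1.55783117e-01] 0.032496018598378903 (array([139.3, -71.1,   0.6]), np.float64(0.1))
```

drive_tool([
  {"claw": 255,"travel": [28,-14,0],"yaw": 0},
  {"claw": 255,"travel": [28,-14,0],"yaw": 0},
  {"claw": 255,"travel": [28,-14,0],"yaw": 0},
  {"claw": 255,"travel": [28,-14,0],"yaw": 0},
  {"claw": 255,"travel": [27,-15,0],"yaw": 0},
  {"claw": 255,"travel": [0,0,0],"yaw": 0},
  {"claw": 255,"travel": [0,0,0],"yaw": 0},
  {"claw": 255,"travel": [0,0,0],"yaw": 0},
])

```text
clock: 21.8
tcp_pos: [0.6066, -0.0893, 0.19]
ee_rot: [3.141, 0.002, -0.156]
contact_force: [0.0, -0.5, -2.1]
width: 0.0323
gripper_force: 60.6
```

Run:
```python
from h import *
np.set_printoptions(precision=4,suppress=True)
s=read_state(); print(s['clock'],s['tcp_pos'],s['ee_rot'],s['width'],shift([.6076,-.0889,.19],-.157))
im,c=snap('wrist')
zc=s['tcp_pos'][2]-.0817+.052
for r in finial(c,im,None,zc): print(r)
```

```text
21.8 [ 0.6066 -0.0893  0.19  ] [ 3.1414  0.0019 -0.1565] 0.03228576003072772 (array([ 0.9, -0.6, -0.1]), np.float64(0.0))
(0.83, array([256.2386, 238.9822]), array([ 0.5841, -0.081 ,  1.5617]), np.float64(0.018582848505088415))
(0.73, array([ 46.4837, 331.8252]), array([0.5211, 0.0903, 0.7805]), np.float64(0.022259019248357072))
```

drive_tool([
  {"claw": 255,"travel": [1,-0.5,20],"yaw": 0},
  {"claw": 255,"travel": [0,0,20],"yaw": 0},
  {"claw": 255,"travel": [0,0,8],"yaw": 0},
  {"claw": 255,"travel": [0,0,5],"yaw": 0},
  {"claw": 255,"travel": [0,0,5],"yaw": 0},
  {"claw": 255,"travel": [0,0,5],"yaw": 0},
  {"claw": 255,"travel": [0,0,0],"yaw": 0},
])

```text
clock: 22.48
tcp_pos: [0.6085, -0.0893, 0.1272]
ee_rot: [3.141, 0.0, -0.159]
contact_force: [0.5, -0.9, -4.6]
width: 0.0325
gripper_force: 60.6
```

drive_tool([
  {"claw": 255,"travel": [0,0,4],"yaw": 0},
  {"claw": 255,"travel": [0,0,4],"yaw": 0},
  {"claw": 255,"travel": [0,0,4],"yaw": 0},
  {"claw": 255,"travel": [0,0,0],"yaw": 0},
])

```text
clock: 22.82
tcp_pos: [0.6086, -0.0892, 0.1149]
ee_rot: [3.141, 0.0, -0.158]
contact_force: [1.5, -1.2, -2.7]
width: 0.0324
gripper_force: 60.5
```

drive_tool([
  {"claw": 255,"travel": [0,0,3],"yaw": 0},
  {"claw": 255,"travel": [0,0,3],"yaw": 0},
  {"claw": 255,"travel": [0,0,3],"yaw": 0},
  {"claw": 255,"travel": [0,0,3],"yaw": 0},
  {"claw": 255,"travel": [0,0,3],"yaw": 0},
  {"claw": 255,"travel": [0,0,0],"yaw": 0},
  {"claw": 255,"travel": [0,0,0],"yaw": 0},
])

```text
clock: 23.4
tcp_pos: [0.6086, -0.0894, 0.1002]
ee_rot: [3.141, 0.0, -0.158]
contact_force: [2.8, -3.4, -4.5]
width: 0.0325
gripper_force: 60.5
```

drive_tool([
  {"claw": 255,"travel": [0,0,2],"yaw": 0},
  {"claw": 255,"travel": [0,0,0],"yaw": 0},
])

```text
clock: 23.57
tcp_pos: [0.6098, -0.0896, 0.0998]
ee_rot: [3.141, -0.002, -0.158]
contact_force: [0.6, -4.3, 7.9]
width: 0.0325
gripper_force: 62.0
```

drive_tool([
  {"claw": 255,"travel": [0,0,2],"yaw": 0},
  {"claw": 255,"travel": [0,0,1],"yaw": 0},
  {"claw": 255,"travel": [0,0,0],"yaw": 0},
])

```text
clock: 23.82
tcp_pos: [0.6104, -0.0898, 0.0996]
ee_rot: [3.141, -0.004, -0.158]
contact_force: [-6.4, -3.6, 27.1]
width: 0.0321
gripper_force: 64.3
```

Home: z matches the flush height and it holds 27 N. Releasing, lifting and moving to look at finial A.

drive_tool([
  {"claw": 255,"travel": [0,0,-2.5],"yaw": 0},
  {"claw": 60,"travel": [0,0,0],"yaw": 0},
  {"claw": 60,"travel": [0,0,0],"yaw": 0},
  {"claw": 60,"travel": [0,0,0],"yaw": 0},
  {"claw": 60,"travel": [0,0,0],"yaw": 0},
  {"claw": 60,"travel": [0,0,-30],"yaw": 0},
  {"claw": 0,"travel": [0,0,-40],"yaw": 0},
  {"claw": 0,"travel": [0,0,-40],"yaw": 0},
])

```text
clock: 24.48
tcp_pos: [0.6075, -0.0886, 0.2076]
ee_rot: [-3.141, 0.004, -0.158]
contact_force: [0.8, 0.0, 0.0]
width: 0.0851
gripper_force: 0.0
```

Run:
```python
from h import *
s=read_state(); print(s['clock'],s['tcp_pos'],s['ee_rot'],s['width'],shift([.374,.179,.245],s['ee_rot'][2]))
```

```text
24.4833 [ 0.60745493 -0.08857769  0.20763509] [-3.14126947  0.00430973 -0.15830639] 0.0851230757608673 (array([-272.9, -227.4,  -36.1]), np.float64(-0.0))
```

drive_tool([
  {"claw": 0,"travel": [0,0,-36],"yaw": 0},
  {"claw": 0,"travel": [-27,-23,0],"yaw": 0},
  {"claw": 0,"travel": [-27,-23,0],"yaw": 0},
  {"claw": 0,"travel": [-27,-23,0],"yaw": 0},
  {"claw": 0,"travel": [-27,-23,0],"yaw": 0},
  {"claw": 0,"travel": [-27,-23,0],"yaw": 0},
  {"claw": 0,"travel": [-27,-23,0],"yaw": 0},
  {"claw": 0,"travel": [-27,-23,0],"yaw": 0},
])

```text
clock: 25.15
tcp_pos: [0.446, 0.1008, 0.2438]
ee_rot: [-3.141, 0.001, -0.159]
contact_force: [0.1, 1.0, -0.5]
width: 0.085
gripper_force: 0.0
```

drive_tool([
  {"claw": 0,"travel": [-27,-23,0],"yaw": 0},
  {"claw": 0,"travel": [-27,-23,0],"yaw": 0},
  {"claw": 0,"travel": [-27,-23,0],"yaw": 0},
  {"claw": 0,"travel": [0,0,0],"yaw": 0},
  {"claw": 0,"travel": [0,0,0],"yaw": 0},
  {"claw": 0,"travel": [0,0,0],"yaw": 0},
  {"claw": 0,"travel": [0,0,0],"yaw": 0},
])

```text
clock: 25.73
tcp_pos: [0.3791, 0.1801, 0.244]
ee_rot: [3.141, -0.0, -0.159]
contact_force: [0.3, -1.3, -0.9]
width: 0.0856
gripper_force: 0.0
```

Run:
```python
from h import *
np.set_printoptions(precision=4,suppress=True)
s=read_state(); print(s['clock'],s['tcp_pos'],s['ee_rot'])
im,c=snap('wrist')
for r in finial(c,im,None): print(r)
for r in cut_out('wrist','crock_lid'):
    rr=cv2.minAreaRect(np.argwhere(r['mask'])[:,::-1].astype(np.float32)); print('lid',r['confidence'],rr,onz(c,rr[0],.026))
```

```text
25.7333 [0.3791 0.1801 0.244 ] [ 3.1414 -0.     -0.1593]
(0.94, array([254.7394,  84.8485]), array([0.4541, 0.1715, 6.5151]), np.float64(0.0010986339998365468))
lid 0.69 ((129.0, 103.5), (69.0, 68.0), 90.0) [0.4548 0.3181 0.026 ]
```

Run:
```python
from h import *
np.set_printoptions(precision=4,suppress=True)
im,c=snap('wrist'); hsv=cv2.cvtColor(im,cv2.COLOR_BGR2HSV)
roi=np.zeros(im.shape[:2],bool); roi[48:122,216:294]=1
for th in (40,50,60):
    m=((hsv[...,1]>th)&roi).astype(np.uint8)
    ct=max(cv2.findContours(m,cv2.RETR_EXTERNAL,cv2.CHAIN_APPROX_NONE)[0],key=len)[:,0,:]
    P=np.array([onz(c,p,.052)[:2] for p in ct.astype(float)]); print(th,m.sum(),ct.min(0),ct.max(0),fitD(P,.032,.021,P.mean(0)))
for r in finial(c,im,None): print(r)
print(shift([.4541,.1715,.0817],.3))
```

```text
40 2591 [223  55] [283 113] (array([0.454 , 0.1719, 0.2327]), np.float64(0.0008319539111646421))
50 2520 [224  56] [283 113] (array([0.454 , 0.172 , 6.5171]), np.float64(0.0010629217733360312))
60 2407 [224  56] [282 112] (array([0.454 , 0.1722, 0.2283]), np.float64(0.0013024857402545548))
(0.91, array([254.4371,  84.6347]), array([0.454 , 0.1719, 0.2128]), np.float64(0.0007189382441273286))
(array([ 75.6,  -3.5, 162.3]), np.float64(-26.4))
```

drive_tool([
  {"claw": 0,"travel": [0,0,0],"yaw": -7},
  {"claw": 0,"travel": [0,0,0],"yaw": -7},
  {"claw": 0,"travel": [0,0,0],"yaw": -7},
  {"claw": 0,"travel": [0,0,0],"yaw": -5},
  {"claw": 0,"travel": [0,0,0],"yaw": 0},
  {"claw": 0,"travel": [0,0,0],"yaw": 0},
])

```text
clock: 26.48
tcp_pos: [0.3786, 0.1804, 0.2441]
ee_rot: [3.142, 0.0, 0.292]
contact_force: [-0.5, -0.4, 0.1]
width: 0.0852
gripper_force: 0.0
```

Run:
```python
from h import *
s=read_state(); print(s['clock'],s['tcp_pos'],s['ee_rot'],s['width'],shift([.4541,.1715,.0817],s['ee_rot'][2]))
im,c=snap('wrist')
for r in finial(c,im,None): print(r)
```

```text
26.4833 [0.37863375 0.18038257 0.24407496] [3.14157540e+00 7.11197680e-05 2.91816656e-01] 0.0851617051771896 (array([ 69.7,  30.2, 162.4]), np.float64(-0.0))
(0.81, array([285.01190476,  90.23809524]), array([0.4538157 , 0.17215582, 0.2656942 ]), np.float64(0.0008140803207195667))
(0.57, array([462.44954128,  22.94801223]), array([ 0.5722548 ,  0.00780366, -3.27857971]), np.float64(0.025808709496957852))
```

drive_tool([
  {"claw": 0,"travel": [35,15,0],"yaw": 0},
  {"claw": 0,"travel": [35,15,0],"yaw": 0},
  {"claw": 0,"travel": [0,0,35],"yaw": 0},
  {"claw": 0,"travel": [0,0,35],"yaw": 0},
  {"claw": 0,"travel": [0,0,20],"yaw": 0},
  {"claw": 0,"travel": [0,0,0],"yaw": 0},
  {"claw": 0,"travel": [0,0,0],"yaw": 0},
])

```text
clock: 27.17
tcp_pos: [0.4536, 0.172, 0.1536]
ee_rot: [3.141, 0.003, 0.294]
contact_force: [-0.0, 0.3, 0.2]
width: 0.0854
gripper_force: 0.0
```

Run:
```python
from h import *
s=read_state(); print(s['clock'],s['tcp_pos'],s['ee_rot'],s['width'],shift([.454,.172,.0817],s['ee_rot'][2]))
```

```text
27.1667 [0.45358177 0.17202    0.15355656] [3.14148210e+00 2.59134182e-03 2.94016364e-01] 0.08535200557919335 (array([ 0.6,  0.1, 71.9]), np.float64(-0.0))
```

drive_tool([
  {"claw": 0,"travel": [0.5,0,25],"yaw": 0},
  {"claw": 0,"travel": [0,0,25],"yaw": 0},
  {"claw": 0,"travel": [0,0,14],"yaw": 0},
  {"claw": 0,"travel": [0,0,8],"yaw": 0},
  {"claw": 0,"travel": [0,0,0],"yaw": 0},
  {"claw": 0,"travel": [0,0,0],"yaw": 0},
])

```text
clock: 27.67
tcp_pos: [0.4557, 0.1729, 0.0834]
ee_rot: [-3.142, -0.002, 0.295]
contact_force: [-0.8, -0.6, 0.4]
width: 0.0852
gripper_force: 0.0
```

drive_tool([
  {"claw": 255,"travel": [0,0,0],"yaw": 0},
  {"claw": 255,"travel": [0,0,0],"yaw": 0},
  {"claw": 255,"travel": [0,0,0],"yaw": 0},
  {"claw": 255,"travel": [0,0,0],"yaw": 0},
  {"claw": 255,"travel": [0,0,0],"yaw": 0},
  {"claw": 255,"travel": [0,0,0],"yaw": 0},
  {"claw": 255,"travel": [0,0,0],"yaw": 0},
], grip_force=60)

```text
clock: 28.25
tcp_pos: [0.4554, 0.1726, 0.083]
ee_rot: [3.141, -0.002, 0.295]
contact_force: [-0.6, -0.9, 6.8]
width: 0.0321
gripper_force: 59.0
```

drive_tool([
  {"claw": 255,"travel": [0,0,-15],"yaw": 0},
  {"claw": 255,"travel": [0,0,-25],"yaw": 7},
  {"claw": 255,"travel": [0,0,-25],"yaw": 7},
  {"claw": 255,"travel": [0,0,-25],"yaw": 7},
  {"claw": 255,"travel": [0,0,-20],"yaw": 0.7},
  {"claw": 255,"travel": [0,0,0],"yaw": 0},
  {"claw": 255,"travel": [0,0,0],"yaw": 0},
])

```text
clock: 28.83
tcp_pos: [0.455, 0.1726, 0.1927]
ee_rot: [-3.141, -0.002, -0.083]
contact_force: [-0.6, -0.1, -2.4]
width: 0.0322
gripper_force: 59.9
```

Run:
```python
from h import *
s=read_state(); print(s['clock'],s['tcp_pos'],s['ee_rot'],s['width'],shift([.6432,.1478,.19],-.083))
```

```text
28.8333 [0.45504108 0.1725909  0.19271713] [-3.14074515e+00 -1.93254219e-03 -8.26791100e-02] 0.03224029446556545 (array([189.6,   9.2,   3.1]), np.float64(0.0))
```

drive_tool([
  {"claw": 255,"travel": [32,1.5,0],"yaw": 0},
  {"claw": 255,"travel": [32,1.5,0],"yaw": 0},
  {"claw": 255,"travel": [32,1.5,0],"yaw": 0},
  {"claw": 255,"travel": [32,1.5,0],"yaw": 0},
  {"claw": 255,"travel": [32,1.5,0],"yaw": 0},
  {"claw": 255,"travel": [29.5,1.5,0],"yaw": 0},
  {"claw": 255,"travel": [0,0,0],"yaw": 0},
  {"claw": 255,"travel": [0,0,0],"yaw": 0},
])

```text
clock: 29.5
tcp_pos: [0.6424, 0.147, 0.189]
ee_rot: [3.14, 0.004, -0.084]
contact_force: [-0.6, 0.2, -2.9]
width: 0.0323
gripper_force: 59.8
```

drive_tool([
  {"claw": 255,"travel": [0,0,15],"yaw": 0},
  {"claw": 255,"travel": [0,0,15],"yaw": 0},
  {"claw": 255,"travel": [0,0,0],"yaw": 0},
  {"claw": 255,"travel": [0,0,0],"yaw": 0},
])

```text
clock: 29.83
tcp_pos: [0.6403, 0.1476, 0.1603]
ee_rot: [3.14, 0.004, -0.083]
contact_force: [0.1, -0.3, -1.5]
width: 0.0324
gripper_force: 59.9
```

Run:
```python
from h import *
s=read_state(); print(s['clock'],s['tcp_pos'],s['ee_rot'],s['width'],shift([.6432,.1478,.101],-.083))
```

```text
29.8333 [0.64034681 0.14760745 0.16029105] [ 3.14034522  0.00437478 -0.08274248] 0.03242898553009017 (array([ 3.1, -0.5, 59.3]), np.float64(0.0))
```

drive_tool([
  {"claw": 255,"travel": [2,-0.5,8],"yaw": 0},
  {"claw": 255,"travel": [0,0,6],"yaw": 0},
  {"claw": 255,"travel": [0,0,0],"yaw": 0},
  {"claw": 255,"travel": [0,0,0],"yaw": 0},
])

```text
clock: 30.17
tcp_pos: [0.6444, 0.148, 0.1479]
ee_rot: [3.141, 0.001, -0.083]
contact_force: [-0.6, -0.0, -2.5]
width: 0.0324
gripper_force: 59.9
```

drive_tool([
  {"claw": 255,"travel": [-0.8,0,5],"yaw": 0},
  {"claw": 255,"travel": [0,0,5],"yaw": 0},
  {"claw": 255,"travel": [0,0,5],"yaw": 0},
  {"claw": 255,"travel": [0,0,5],"yaw": 0},
  {"claw": 255,"travel": [0,0,4],"yaw": 0},
  {"claw": 255,"travel": [0,0,4],"yaw": 0},
  {"claw": 255,"travel": [0,0,4],"yaw": 0},
  {"claw": 255,"travel": [0,0,0],"yaw": 0},
])

```text
clock: 30.83
tcp_pos: [0.6434, 0.148, 0.115]
ee_rot: [3.141, 0.001, -0.083]
contact_force: [0.6, -0.2, -2.2]
width: 0.0323
gripper_force: 59.9
```

drive_tool([
  {"claw": 255,"travel": [0,0,3],"yaw": 0},
  {"claw": 255,"travel": [0,0,3],"yaw": 0},
  {"claw": 255,"travel": [0,0,3],"yaw": 0},
  {"claw": 255,"travel": [0,0,3],"yaw": 0},
  {"claw": 255,"travel": [0,0,3],"yaw": 0},
  {"claw": 255,"travel": [0,0,0],"yaw": 0},
])

```text
clock: 31.33
tcp_pos: [0.6445, 0.1481, 0.1019]
ee_rot: [-3.141, -0.001, -0.084]
contact_force: [-0.3, -0.3, -1.6]
width: 0.0319
gripper_force: 60.2
```

drive_tool([
  {"claw": 255,"travel": [0,0,2],"yaw": 0},
  {"claw": 255,"travel": [0,0,2],"yaw": 0},
  {"claw": 255,"travel": [0,0,1],"yaw": 0},
  {"claw": 255,"travel": [0,0,0],"yaw": 0},
])

```text
clock: 31.67
tcp_pos: [0.646, 0.1479, 0.101]
ee_rot: [-3.141, -0.005, -0.083]
contact_force: [-8.1, -4.6, 29.7]
width: 0.0326
gripper_force: 63.3
```

drive_tool([
  {"claw": 255,"travel": [0,0,-3],"yaw": 0},
  {"claw": 60,"travel": [0,0,0],"yaw": 0},
  {"claw": 60,"travel": [0,0,0],"yaw": 0},
  {"claw": 60,"travel": [0,0,0],"yaw": 0},
  {"claw": 60,"travel": [0,0,0],"yaw": 0},
  {"claw": 60,"travel": [0,0,-30],"yaw": 0},
  {"claw": 0,"travel": [0,0,-40],"yaw": 0},
  {"claw": 0,"travel": [0,0,-40],"yaw": 0},
])

```text
clock: 32.33
tcp_pos: [0.6429, 0.1479, 0.2085]
ee_rot: [3.141, 0.004, -0.083]
contact_force: [0.5, -0.6, 1.2]
width: 0.0854
gripper_force: 0.0
```

drive_tool([
  {"claw": 0,"travel": [0,0,-35],"yaw": -7},
  {"claw": 0,"travel": [0,0,0],"yaw": -7},
  {"claw": 0,"travel": [0,0,0],"yaw": -7},
  {"claw": 0,"travel": [0,0,0],"yaw": -7},
  {"claw": 0,"travel": [0,0,0],"yaw": -7},
  {"claw": 0,"travel": [0,0,0],"yaw": -7},
  {"claw": 0,"travel": [0,0,0],"yaw": -3},
  {"claw": 0,"travel": [0,0,0],"yaw": 0},
])

```text
clock: 33.0
tcp_pos: [0.6438, 0.1482, 0.2436]
ee_rot: [-3.141, 0.001, 0.704]
contact_force: [0.2, 0.2, -0.4]
width: 0.0852
gripper_force: 0.0
```

Run:
```python
from h import *
s=read_state(); print(s['clock'],s['tcp_pos'],s['ee_rot'],s['width'],shift([.447,.292,.245],s['ee_rot'][2]))
```

```text
33.0 [0.64383694 0.14815381 0.24355103] [-3.14124036e+00  6.14087970e-04  7.03883716e-01] 0.08520331664376302 (array([ -57. , -237. ,   -1.3]), np.float64(-0.0))
```

drive_tool([
  {"claw": 0,"travel": [-8,-34,0],"yaw": 0},
  {"claw": 0,"travel": [-8,-34,0],"yaw": 0},
  {"claw": 0,"travel": [-8,-34,0],"yaw": 0},
  {"claw": 0,"travel": [-8,-34,0],"yaw": 0},
  {"claw": 0,"travel": [-8,-34,0],"yaw": 0},
  {"claw": 0,"travel": [-8,-34,0],"yaw": 0},
  {"claw": 0,"travel": [-8,-33,0],"yaw": 0},
  {"claw": 0,"travel": [0,0,0],"yaw": 0},
])

```text
clock: 33.67
tcp_pos: [0.4438, 0.2953, 0.2438]
ee_rot: [-3.14, 0.002, 0.703]
contact_force: [-0.3, 0.8, -0.1]
width: 0.0857
gripper_force: 0.0
```

drive_tool([
  {"claw": 0,"travel": [0,0,0],"yaw": 0},
  {"claw": 0,"travel": [0,0,0],"yaw": 0},
  {"claw": 0,"travel": [0,0,0],"yaw": 0},
])

```text
clock: 33.92
tcp_pos: [0.4491, 0.2925, 0.2441]
ee_rot: [3.141, -0.0, 0.7]
contact_force: [-0.4, -0.2, 0.4]
width: 0.0854
gripper_force: 0.0
```

Run:
```python
from h import *
np.set_printoptions(precision=4,suppress=True)
s=read_state(); print(s['clock'],s['tcp_pos'],s['ee_rot'])
im,c=snap('wrist','w10.png')
for t,z in (('crock_lid',.026),('crock',.085)):
  for r in cut_out('wrist',t):
    ij=np.argwhere(r['mask'])[:,::-1]; ct=max(cv2.findContours(r['mask'].astype(np.uint8),cv2.RETR_EXTERNAL,cv2.CHAIN_APPROX_NONE)[0],key=len)[:,0,:].astype(float)
    P=np.array([onz(c,p,z)[:2] for p in ct]); rad={'crock_lid':.04,'crock':.043}[t]
    o=least_squares(lambda q:np.hypot(*(P-q).T)-rad,P.mean(0),loss='soft_l1',f_scale=.002)
    print(t,r['confidence'],ij.min(0),ij.max(0),o.x,np.sqrt(np.mean(o.fun**2)))
```

```text
33.9167 [0.4491 0.2925 0.2441] [ 3.1413 -0.0003  0.7004]
crock_lid 0.73 [209  95] [275 162] [0.4547 0.3201] 0.0008848594763998293
crock 0.84 [227   0] [315  59] [0.5642 0.3742] 0.013958817134372923
crock 0.43 [379  25] [511 271] [0.6164 0.148 ] 0.05643240846207464
```

View pics/w10.png

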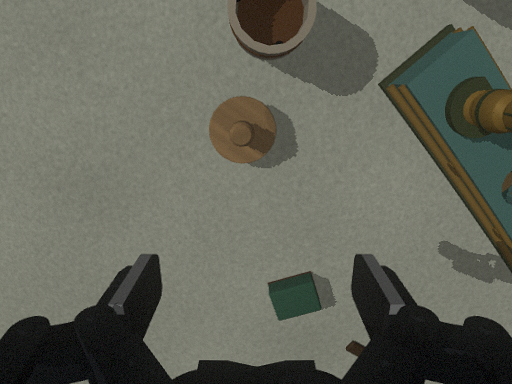

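The lid is at (242,130). The crock at (271,8) is cut off by the top edge, so I'll step forward for one clean look at it.

drive_tool([
  {"claw": 0,"travel": [30,0,0],"yaw": 0},
  {"claw": 0,"travel": [30,0,0],"yaw": 0},
  {"claw": 0,"travel": [0,0,0],"yaw": 0},
  {"claw": 0,"travel": [0,0,0],"yaw": 0},
  {"claw": 0,"travel": [0,0,0],"yaw": 0},
  {"claw": 0,"travel": [0,0,0],"yaw": 0},
])

```text
clock: 34.57
tcp_pos: [0.4934, 0.3307, 0.2438]
ee_rot: [-3.142, 0.001, 0.701]
contact_force: [-0.8, 0.7, -0.6]
width: 0.0855
gripper_force: 0.0
```

Run:
```python
from h import *
np.set_printoptions(precision=4,suppress=True)
s=read_state(); print(s['clock'],s['tcp_pos'],s['ee_rot'])
im,c=snap('wrist'); hsv=cv2.cvtColor(im,cv2.COLOR_BGR2HSV)
g=cv2.cvtColor(im,cv2.COLOR_BGR2GRAY)
for t,z,rad in (('crock_lid',.026,.04),('crock',.085,.043)):
  for r in cut_out('wrist',t)[:1]:
    ij=np.argwhere(r['mask'])[:,::-1]; ct=max(cv2.findContours(r['mask'].astype(np.uint8),cv2.RETR_EXTERNAL,cv2.CHAIN_APPROX_NONE)[0],key=len)[:,0,:].astype(float)
    P=np.array([onz(c,p,z)[:2] for p in ct])
    o=least_squares(lambda q:np.hypot(*(P-q).T)-rad,P.mean(0),loss='soft_l1',f_scale=.002)
    print(t,r['confidence'],ij.min(0),ij.max(0),o.x,np.sqrt(np.mean(o.fun**2)))
# inner mouth edge: model circle r .033 at z .085; refine by max radial brightness gradient along projected circle
q0=o.x
a=np.linspace(0,2*np.pi,90,endpoint=False)
B=cv2.GaussianBlur(g,(3,3),0).astype(np.float32)
def ring(q,r):
    uv=np.array([proj(c,[q[0]+r*np.cos(t),q[1]+r*np.sin(t),.085]) for t in a]).astype(np.float32)
    return cv2.remap(B,uv[:,0].reshape(1,-1),uv[:,1].reshape(1,-1),cv2.INTER_LINEAR).ravel()
best=max(((np.mean(ring(q,.0365)-ring(q,.0295)),q) for q in [q0+np.array([i,j])*.001 for i in range(-8,9) for j in range(-8,9)]),key=lambda t:t[0])
print('mouth',best, proj(c,[*best[1],.085]))
```

```text
34.5667 [0.4934 0.3307 0.2438] [-3.1415  0.0011  0.7013]
crock_lid 0.6 [211 145] [275 207] [0.455  0.3209] 0.0011084467888085466
crock 0.62 [230  27] [314 115] [0.5675 0.3756] 0.0028753199081227045
mouth (np.float32(65.22062), array([0.5665, 0.3776])) [269.5012  72.2069]
```

Run:
```python
from h import *
print(shift([.4549,.3205,.002],read_state()['ee_rot'][2]))
```

```text
(array([-36.4, -16.8, 242.3]), np.float64(-0.0))
```

drive_tool([
  {"claw": 0,"travel": [-36,-17,0],"yaw": 0},
  {"claw": 0,"travel": [0,0,36],"yaw": 0},
  {"claw": 0,"travel": [0,0,36],"yaw": 0},
  {"claw": 0,"travel": [0,0,36],"yaw": 0},
  {"claw": 0,"travel": [0,0,36],"yaw": 0},
  {"claw": 0,"travel": [0,0,20],"yaw": 0},
  {"claw": 0,"travel": [0,0,0],"yaw": 0},
  {"claw": 0,"travel": [0,0,0],"yaw": 0},
])

```text
clock: 35.38
tcp_pos: [0.4549, 0.3209, 0.0798]
ee_rot: [-3.141, 0.002, 0.702]
contact_force: [0.7, -0.3, 0.2]
width: 0.0852
gripper_force: 0.0
```

Run:
```python
from h import *
np.set_printoptions(precision=4,suppress=True)
print(shift([.4549,.3205,.002],read_state()['ee_rot'][2]))
im,c=snap('wrist')
for r in cut_out('wrist','crock_lid')[:1]:
    ct=max(cv2.findContours(r['mask'].astype(np.uint8),cv2.RETR_EXTERNAL,cv2.CHAIN_APPROX_NONE)[0],key=len)[:,0,:].astype(float)
    P=np.array([onz(c,p,.026)[:2] for p in ct]); o=least_squares(lambda q:np.hypot(*(P-q).T)-.04,P.mean(0),loss='soft_l1',f_scale=.002); print(o.x,np.sqrt(np.mean(o.fun**2)),ct.min(0),ct.max(0))
```

```text
(array([-0.1,  0.4, 77.8]), np.float64(-0.0))
[0.4549 0.3207] 0.0005945853124185989 [205. 140.] [311. 242.]
```

drive_tool([
  {"claw": 0,"travel": [0,0,30],"yaw": 0},
  {"claw": 0,"travel": [0,0,25],"yaw": 0},
  {"claw": 0,"travel": [0,0,14],"yaw": 0},
  {"claw": 0,"travel": [0,0,8],"yaw": 0},
  {"claw": 0,"travel": [0,0,0],"yaw": 0},
  {"claw": 0,"travel": [0,0,0],"yaw": 0},
])

```text
clock: 35.98
tcp_pos: [0.4565, 0.322, 0.0044]
ee_rot: [3.141, -0.002, 0.702]
contact_force: [-0.2, -0.6, 0.1]
width: 0.085
gripper_force: 0.0
```

drive_tool([
  {"claw": 255,"travel": [0,0,0],"yaw": 0},
  {"claw": 255,"travel": [0,0,0],"yaw": 0},
  {"claw": 255,"travel": [0,0,0],"yaw": 0},
  {"claw": 255,"travel": [0,0,0],"yaw": 0},
  {"claw": 255,"travel": [0,0,0],"yaw": 0},
  {"claw": 255,"travel": [0,0,0],"yaw": 0},
  {"claw": 255,"travel": [0,0,0],"yaw": 0},
  {"claw": 255,"travel": [0,0,0],"yaw": 0},
], grip_force=50)

```text
clock: 36.65
tcp_pos: [0.4559, 0.3215, 0.0037]
ee_rot: [3.141, -0.001, 0.702]
contact_force: [-0.7, -1.4, 6.1]
width: 0.026
gripper_force: 48.8
```

drive_tool([
  {"claw": 255,"travel": [0,0,-20],"yaw": 0},
  {"claw": 255,"travel": [0,0,-30],"yaw": 0},
  {"claw": 255,"travel": [0,0,-35],"yaw": 0},
  {"claw": 255,"travel": [0,0,-35],"yaw": 0},
  {"claw": 255,"travel": [0,0,-5],"yaw": 0},
  {"claw": 255,"travel": [0,0,0],"yaw": 0},
  {"claw": 255,"travel": [0,0,0],"yaw": 0},
])

```text
clock: 37.23
tcp_pos: [0.4551, 0.3211, 0.1278]
ee_rot: [3.142, 0.0, 0.702]
contact_force: [-0.9, -0.6, -1.9]
width: 0.026
gripper_force: 49.7
```

Run:
```python
from h import *
s=read_state(); print(s['tcp_pos'],s['width'],shift([.5667,.377,.13],s['ee_rot'][2]))
```

```text
[0.4551402 0.3210993 0.1277653] 0.026028708688454496 (array([121.3,  29.4,  -2.3]), np.float64(-0.0))
```

drive_tool([
  {"claw": 255,"travel": [31,7.5,0],"yaw": 0},
  {"claw": 255,"travel": [31,7.5,0],"yaw": 0},
  {"claw": 255,"travel": [31,7.5,0],"yaw": 0},
  {"claw": 255,"travel": [29,7,0],"yaw": 0},
  {"claw": 255,"travel": [0,0,0],"yaw": 0},
  {"claw": 255,"travel": [0,0,0],"yaw": 0},
  {"claw": 255,"travel": [0,0,0],"yaw": 0},
  {"claw": 255,"travel": [0,0,0],"yaw": 0},
])

```text
clock: 37.9
tcp_pos: [0.5659, 0.3766, 0.1264]
ee_rot: [-3.141, 0.004, 0.702]
contact_force: [0.4, 0.1, -1.1]
width: 0.0263
gripper_force: 49.7
```

drive_tool([
  {"claw": 255,"travel": [0,0,14],"yaw": 0},
  {"claw": 255,"travel": [0,0,14],"yaw": 0},
  {"claw": 255,"travel": [0,0,0],"yaw": 0},
  {"claw": 255,"travel": [0,0,0],"yaw": 0},
])

```text
clock: 38.23
tcp_pos: [0.5662, 0.3768, 0.0982]
ee_rot: [-3.141, 0.004, 0.702]
contact_force: [0.4, 0.1, -0.5]
width: 0.0258
gripper_force: 49.7
```

Run:
```python
from h import *
s=read_state(); print(s['tcp_pos'],s['ee_rot'],s['contact_force'],shift([.5677,.378,.0707],s['ee_rot'][2]))
```

```text
[0.56622892 0.37675008 0.09820677] [-3.14112702  0.00356703  0.70203767] [ 0.3896694   0.14324977 -0.47685331] (array([ 2. ,  0. , 27.5]), np.float64(-0.0))
```

drive_tool([
  {"claw": 255,"travel": [1.5,0,3],"yaw": 0},
  {"claw": 255,"travel": [0,0,4],"yaw": 0},
  {"claw": 255,"travel": [0,0,4],"yaw": 0},
  {"claw": 255,"travel": [0,0,3],"yaw": 0},
  {"claw": 255,"travel": [0,0,3],"yaw": 0},
  {"claw": 255,"travel": [0,0,0],"yaw": 0},
])

```text
clock: 38.73
tcp_pos: [0.5687, 0.3782, 0.0825]
ee_rot: [3.141, 0.001, 0.702]
contact_force: [0.6, -1.4, -1.3]
width: 0.0258
gripper_force: 49.7
```

drive_tool([
  {"claw": 255,"travel": [0,0,3],"yaw": 0},
  {"claw": 255,"travel": [0,0,3],"yaw": 0},
  {"claw": 255,"travel": [0,0,3],"yaw": 0},
  {"claw": 255,"travel": [0,0,2],"yaw": 0},
  {"claw": 255,"travel": [0,0,1],"yaw": 0},
  {"claw": 255,"travel": [0,0,0],"yaw": 0},
])

```text
clock: 39.23
tcp_pos: [0.5693, 0.3786, 0.0711]
ee_rot: [3.141, -0.001, 0.702]
contact_force: [1.7, -2.1, 0.3]
width: 0.0259
gripper_force: 50.0
```

drive_tool([
  {"claw": 255,"travel": [0,0,1.5],"yaw": 0},
  {"claw": 255,"travel": [0,0,1],"yaw": 0},
  {"claw": 255,"travel": [0,0,0],"yaw": 0},
])

```text
clock: 39.48
tcp_pos: [0.5695, 0.3784, 0.0706]
ee_rot: [3.141, -0.001, 0.702]
contact_force: [-1.0, -7.6, 15.2]
width: 0.0257
gripper_force: 51.4
```

drive_tool([
  {"claw": 255,"travel": [0,0,1],"yaw": 0},
  {"claw": 255,"travel": [0,0,0],"yaw": 0},
  {"claw": 255,"travel": [0,0,-2],"yaw": 0},
  {"claw": 60,"travel": [0,0,0],"yaw": 0},
  {"claw": 60,"travel": [0,0,0],"yaw": 0},
  {"claw": 60,"travel": [0,0,0],"yaw": 0},
  {"claw": 60,"travel": [0,0,0],"yaw": 0},
  {"claw": 60,"travel": [0,0,-30],"yaw": 0},
])

```text
clock: 40.15
tcp_pos: [0.5648, 0.3764, 0.0935]
ee_rot: [-3.14, 0.011, 0.702]
contact_force: [-0.9, -0.1, -1.2]
width: 0.0651
gripper_force: 0.0
```

drive_tool([
  {"claw": 0,"travel": [-20,0,-36],"yaw": 0},
  {"claw": 0,"travel": [-20,0,-36],"yaw": 0},
  {"claw": 0,"travel": [-30,0,-28],"yaw": 0},
  {"claw": 0,"travel": [-35,0,-20],"yaw": 0},
  {"claw": 0,"travel": [-35,0,0],"yaw": 0},
  {"claw": 0,"travel": [0,0,0],"yaw": 0},
  {"claw": 0,"travel": [0,0,0],"yaw": 0},
])

```text
clock: 40.73
tcp_pos: [0.4607, 0.2875, 0.22]
ee_rot: [-3.141, -0.0, 0.702]
contact_force: [-0.8, 1.4, -0.0]
width: 0.085
gripper_force: 0.0
```

Run:
```python
from h import *
np.set_printoptions(precision=3,suppress=True)
s=read_state(); print(s['clock'],s['tcp_pos'],s['ee_rot'])
sd,cs=snap('side'); print('brush',[(b,onz(cs,a,.012)) for a,b in find('side','brush')])
sc,cc=snap('scene'); print('brush',[(b,onz(cc,a,.012)) for a,b in find('scene','brush')])
for n,q,z in (('B',(.6076,-.0889),.058+.106),('A',(.6417,.1479),.058+.106),('lid',(.5667,.377),.085+.038)): print(n,proj(cs,[*q,z]),proj(cc,[*q,z]))
a=cv2.resize(sd[90:340,150:420],(400,370)); b=cv2.resize(sc[110:270,90:450],(400,178))
a2=np.zeros((550,800,3),np.uint8); a2[:370,:400]=a; a2[370:548,:400]=b
w,c=snap('wrist'); a2[:300,400:]=cv2.resize(w,(400,300))
cv2.imwrite('pics/end.png',a2)
```

```text
40.7333 [0.461 0.287 0.22 ] [-3.141 -0.     0.702]
brush [(0.96, array([ 0.534, -0.348,  0.012]))]
brush [(0.91, array([ 0.535, -0.342,  0.012]))]
B [285.363 176.374] [215.829 161.472]
A [248.481 133.144] [311.157 187.95 ]
lid [191.056 122.381] [406.155 195.182]
```

View pics/end.png

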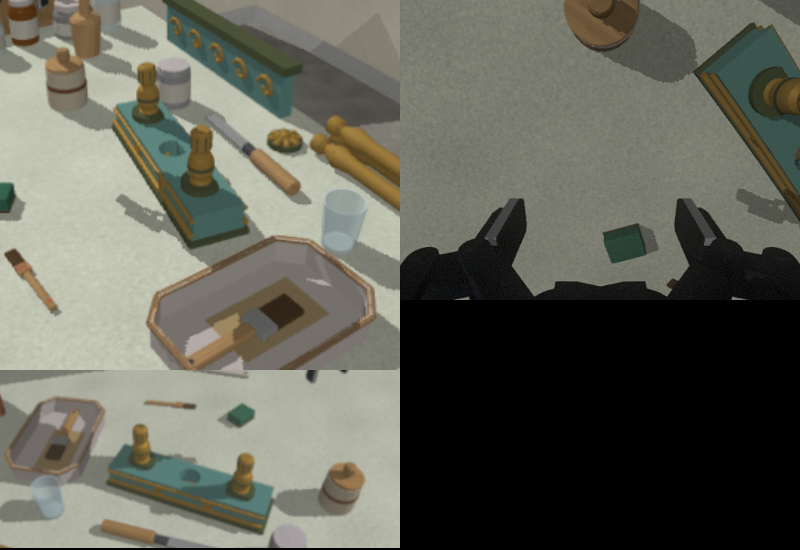

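Both finials sit flush and upright (side panel (148,90) and (202,158)). The lid is closed on the crock at (66,75), the brush lies in the tray at (245,335), and the bystanders are untouched. Handing in.

```bash
python3 -c "
from station import *
print(sign_off())"
```

```text
the job is handed in; nothing more can be done
None
```

I handed the job in with the brush in the white tray, both finials (only two were present) pressed home in the two end mortises, the crock lid pressed down, and the chisel, tumbler and tin untouched; `sign_off()` returned no verdict.

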